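# Unload a drying cabinet: hook out the tray and slide the ware board over to the block

### The job

Take the pull hook off its brick, catch it in the finger hole of the drying cabinet's tray, draw the tray right out to its stop, and lay the hook back on the brick the way it lay. Then slide the ware board sideways off the tray onto the red hollow block beside it, until it sits flat and wholly on the block: push it along without lifting it, without touching the clay tapers standing on it, and with none of them falling over. Finally push the empty tray fully home, and leave the rest of the bench as it is.

Things in the scene. Friction and masses are not known exactly. Their poses are not given: they have to be found in the camera images.
- dryer: Grey steel drying cabinet, fixed, 350 wide, 360 deep, 305 high (all sizes are in mm). Origin: on the bench under the middle of its open mouth, in the plane of the front face. x: along the face, away from the robot; y: into the cabinet. Mouth 170 wide, 98 to 230 above the bench. The face (x -115 to +235) goes on above the mouth: keep the hand in front of it. 
- tray (a joint): How far the steel slide tray is drawn out along the cabinet's -y, in m: 0 = home, 0.23 = at its stop; starts at 0 to 0.015. Runs stiffly (2.5 N, more if quick), stays where left. A flat sheet 140 wide (cabinet x -70 to +70), 195 long, floor 118 above the bench, long sides open, an 8 high lip across its front end (10 in front of the cabinet's face when home) and its back end.
- tray_hole (a point): Centre of the finger hole, 26 across, through the 4 thick sheet of the tray's tongue, at its top surface. The tongue is flat, 64 wide, level with the tray floor, and runs from the front lip 100 out along -y; the hole is on its middle line, 23 from its end. Moves with the tray; axes as the cabinet's.
- tray_front (a point): Middle of the top edge of the tongue's end, which is folded down 22: the folded face (64 wide) is where the tray is pushed home, along the cabinet's +y. 110 in front of the cabinet's face when home. Moves with the tray.
- block: Red hollow clay block, fixed, 175 (x) by 240 (y) by 113 high, flat top with open cells (a plain surface for the board). Origin: centre of its underside. It stands beside the drawn-out tray, on the cabinet's +x side, turned at most 0.03 rad from the cabinet. Gap between the tray's long side and the block 4 to 16; the block's top is 5 lower than the tray floor.
- board: Square pale ware board (kiln shelf), 120 by 120 by 15 thick, 0.3 to 0.6 kg. Origin: centre of its underside, z up. It starts on the tray floor inside the cabinet, within 7 mm and 0.08 rad of square to the tray, about 85 behind the mouth.
- taper0: One of three equal grey clay tapers with a wooden pin in the top, standing loose on the board: 34 across at the foot, 22 at 42 high, the pin 13 across up to 56, 60 g. Origin: centre of the foot. Near 12 towards the board's -x and 34 towards its -y side.
- taper1: One of three equal grey clay tapers with a wooden pin in the top, standing loose on the board: 34 across at the foot, 22 at 42 high, the pin 13 across up to 56, 60 g. Origin: centre of the foot. Near 12 towards the board's -x and 34 towards its +y side.
- taper2: One of three equal grey clay tapers with a wooden pin in the top, standing loose on the board: 34 across at the foot, 22 at 42 high, the pin 13 across up to 56, 60 g. Origin: centre of the foot. Near 32 towards the board's +x side, on its middle line.
- brick: Smaller red hollow brick, fixed, 115 (x) by 240 (y) by 71 high: the hook's resting place, a plain surface for it. Origin: centre of its underside.
- hook: Pull hook, 120 g: flat-sided wooden handle 22 wide (x), 100 long (y), 18 high; a steel rod 8 thick runs on from it along +y, 9 above the handle's underside, to y = 165, then bends straight down to 25 below the underside. Origin: middle of the handle's underside. Starts along the brick, handle flat on its top, the bent end hanging past the brick's +y end.
- hook_tip (a point): Lowest point of the hook's bent end (165 along the hook's +y, 25 below its origin).
- cup: Empty white cup, 72 across, 75 high, standing on the bench; to be left alone. Origin: its underside.
- jar: Glass jar with a steel lid, 72 across, 110 high, standing on the bench; to be left alone. Origin: its underside.
- mallet: Hammer with a wooden handle, lying on the bench; to be left alone. Origin: its underside.
- spatula: Spatula with a wooden handle, 190 long, lying on the bench; to be left alone. Origin: its underside.
Things that resemble listed ones, but are neither listed nor needed, are in the scene too. Of the things that look like the hook, the middle-sized one is meant.

How it is judged:
By the outcome, as a careful person would: the job done as asked, in the order asked, and still so for the second after the job is handed in, with the robot touching nothing.
It also fails if it takes over 72 s, if anything falls off the work surface, if the arm or the gripper's body presses on something with over 40 N, if the wrist force passes 120 N, or if a joint passes its speed limit or range.

### The arm

A 7-joint arm with a two-finger parallel gripper is mounted at the origin on the work surface. World frame = base frame: x ahead of the robot, y to its left, z up, the work surface at z = 0. Lengths are in m, angles in degrees, forces in N, time in s.
With the tool pointing down it reaches from about 0.425 to 0.875 m from the base axis. Payload 8.4 kg.
Tool frame: the origin (TCP) lies midway between the tips of the shut fingers; the grasp point (between the pads) lies manip.grasp_offset behind it (manip.grasp_offset is the distance from the TCP to the grasp point, in m); z points along the fingers, y is the direction in which the jaws open and shut (so a half turn about z gives the same grasp; the last joint's range is limited). The gripper opens to 85 mm and grips with 20 to 120 N. Pads are 22 mm wide; open, the fingers measure 114 mm over their backs; the gripper's body (76 mm by 85 mm) begins 54 mm behind the grasp point. The pads swing forward as they close: fully open they stand 13 mm farther back than shut.
Start: joints at [-72.147, 19.091, 2.286, 83.961, -0.768, 76.965, -3.352], TCP at [0.26, 0.596, 0.231] pointing down, gripper open.
Joint ranges: [-147.57, 147.57], [-21.85, 119.76], [-74.77, 79.35], [14.55, 137.4], [-85.83, 265.84], [4.83, 119.75], [-152.11, 152.11]. Speed limits (degrees/s): [127.2, 127.2, 159.86, 159.86, 180, 180, 180].

### API

Orientations are given as a 3x3 rotation matrix whose columns are the frame's x, y, z axes.
In Python, from workcell import manip, imaging, job, silhouettes, place_of gives the robot as it stands.
- The arm moves only by the shell command python3 -m pendant 'ROWS' [FORCE]. ROWS is JSON, a list of rows, each an object with "fingers": the opening in per cent of the stroke, from 0 (shut) to 100 (fully open); "linear": the shift along the tool's x, y, z in m, a list of three; "twist": the turn, a rotation vector about the tool's x, y, z in rad, a list of three. In form: [{"fingers": fingers, "linear": [tx, ty, tz], "twist": [rx, ry, rz]}, ...]. A call has 1 to 20 rows; each row shifts and turns the commanded pose from where the row before left it, along the tool's axes as they then stand; what a row does not reach is not made up. A row lasts 1/10 s, in which the tool goes at most 50 mm and 8.59 degrees, less where a joint would pass 70% of its speed; a pose out of reach is approached as far as the arm can. A call with a gripper value outside its range is refused whole. The fingers move at their own pace and stop on an object; FORCE is the grip in N (left out, the last holds). Time passes only in rows, so rows that do not move let the fingers close. It gives the time, the measured TCP pose, the force and the opening at its end, in the units of the state.
- manip.read_state(): the state, without advancing time (a new reading comes with each control period).
- imaging.snapshot(name): name is "side" or "top"; returns a dict with "color" (480x640x3 uint8, red, green, blue), "depth" (480x640 float32, m along the optical axis (not along the pixel's ray), 0 where there is no reading), "fx", "fy", "cx", "cy" (pixels), "k1" (the pictures are not rectified: a ray, as slopes to the right and down, at radius r is drawn at 1 + k1 r^2 times it, then the intrinsics apply), "R" (3x3) and "t" (3): a world point X has camera coordinates R X + t. Camera axes: x right, y down, z forward; pixel columns grow to the right and rows downward; lengths in m; the calibration is good to about 2 mm. A picture is of the moment at which its call begins.
- job.finish_job(): hands the job in, once; it reports no verdict.
Trained networks look in the newest picture that a camera, given by its name, has taken for a name from the list of things; names that differ only in an ending like _2 or _b are one class to them, and where a whole thing is asked for, a point or a joint stands for the part that bears it (a point fixed in the world has none). Each returns a list of dicts, best first, with "confidence" (0 to 1); they miss things now and then, are a little off and sometimes report something else, mostly with a low value. They report only what shows in the picture. A call takes as long as a camera call. They do not tell look-alikes from the thing itself.
- silhouettes(target, camera): "region" (480x640 bool, what is visible of it) and "bbox" ([centre column, centre row, width, height] in pixels, round what is visible of it).
- place_of(target, camera): "position" ([column, row] in pixels: a listed point, or the origin of a listed thing).
The state is a dict: "time_s": time; "joint_pos": joint angles; "joint_velocities": joint speeds; "joint_torque": joint torques, N m; "tool_pos": TCP position; "tool_rot": TCP orientation; "ft_force": force on the tool from outside, world axes, zero at the start; "ft_torque": the same for the moment, N m; "grip_width": finger opening in m.
Only numpy, scipy, OpenCV 4.12 (cv2) and the standard library are available. Lean on these libraries where they do the work, as an engineer would, in place of code of your own. Each camera call takes 0.05 s, during which the arm holds its last target. There are 200 camera calls.

## Working session

There is one attempt and no reset: what is moved stays moved. The work goes in short steps, Python scripts to look and compute and a shell command to move; the robot and the scene stay as the last step left them, time stands still between calls to the robot, and variables do not carry over. Pictures are saved under pics/ and viewed, about 8 in all and at most 12, crops included, and the job is handed in when it is done.

```bash
ls; mkdir -p pics
python3 - <<'E'
from workcell import manip, imaging, silhouettes, place_of
import cv2, numpy as np
s=manip.read_state(); print({k:np.round(v,3).tolist() for k,v in s.items()}, manip.grasp_offset)
for c in ("side","top"):
    d=imaging.snapshot(c); np.savez(f"pics/{c}0.npz",**d)
    im=cv2.cvtColor(d["color"],cv2.COLOR_RGB2BGR); cv2.imwrite(f"pics/{c}0.png",im)
    print(c,d["fx"],d["fy"],d["cx"],d["cy"],d["k1"],np.round(d["R"],4).tolist(),d["t"])
    for n in ["dryer","tray_hole","tray_front","block","board","taper0","brick","hook","hook_tip","cup","jar","mallet","spatula"]:
        print(n,[(np.round(p["position"]).tolist(),round(p["confidence"],2)) for p in place_of(n,c)][:5])
E
```

```text
pics
{'time_s': 0.0, 'joint_pos': [-72.148, 19.132, 2.284, 84.012, -0.769, 76.963, -3.353], 'joint_velocities': [-0.067, 0.02, 0.03, -0.043, 0.088, 0.017, 0.021], 'joint_torque': [-0.0, -65.858, 1.366, -40.557, 0.017, 0.013, -0.0], 'tool_pos': [0.259, 0.596, 0.23], 'tool_rot': [[-0.917, 0.399, -0.001], [0.399, 0.917, -0.002], [-0.0, -0.002, -1.0]], 'ft_force': [0.537, -0.462, 0.207], 'ft_torque': [-0.001, -0.03, 0.028], 'grip_width': 0.085} 0.0187
side 469.22817400989607 469.22817400989607 318.10047459986663 242.14368391755167 -0.05199237051266198 [[0.8702, -0.4927, 0.0012], [-0.3854, -0.6821, -0.6215], [0.307, 0.5404, -0.7834]] [-0.48362162  0.17974329  1.21974415]
dryer [([256.0, 172.0], 0.8)]
tray_hole [([272.0, 159.0], 0.61), ([245.0, 130.0], 0.38)]
tray_front [([275.0, 162.0], 0.56)]
block [([325.0, 174.0], 0.92)]
board [([243.0, 128.0], 0.7)]
taper0 [([253.0, 120.0], 0.65), ([244.0, 129.0], 0.59), ([233.0, 117.0], 0.5)]
brick [([377.0, 308.0], 0.58)]
hook [([269.0, 399.0], 0.8), ([460.0, 421.0], 0.62), ([269.0, 156.0], 0.42)]
hook_tip [([408.0, 400.0], 0.97), ([368.0, 391.0], 0
[... 303 characters left out ...]
265 236.97363747033614 -0.029789003253138092 [[0.0027, -1.0, -0.0035], [-0.9881, -0.0021, -0.1536], [0.1536, 0.0038, -0.9881]] [-0.101123    0.49218994  1.78251117]
dryer [([173.0, 230.0], 0.85)]
tray_hole [([197.0, 220.0], 0.56)]
tray_front [([210.0, 218.0], 0.72)]
block [([210.0, 174.0], 0.8), ([332.0, 225.0], 0.34), ([390.0, 217.0], 0.31)]
board [([312.0, 164.0], 0.31)]
taper0 []
brick [([374.0, 217.0], 0.85), ([311.0, 167.0], 0.68)]
hook [([410.0, 334.0], 0.74), ([488.0, 220.0], 0.66), ([391.0, 214.0], 0.62)]
hook_tip [([333.0, 225.0], 0.94), ([436.0, 263.0], 0.57), ([457.0, 242.0], 0.46)]
cup [([311.0, 165.0], 0.64)]
jar [([357.0, 161.0], 0.71)]
mallet [([417.0, 178.0], 0.8)]
spatula []
```

View pics/side0.png

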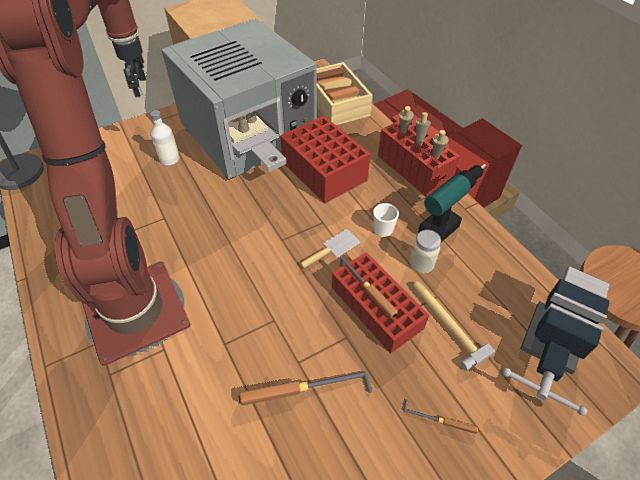

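View pics/top0.png

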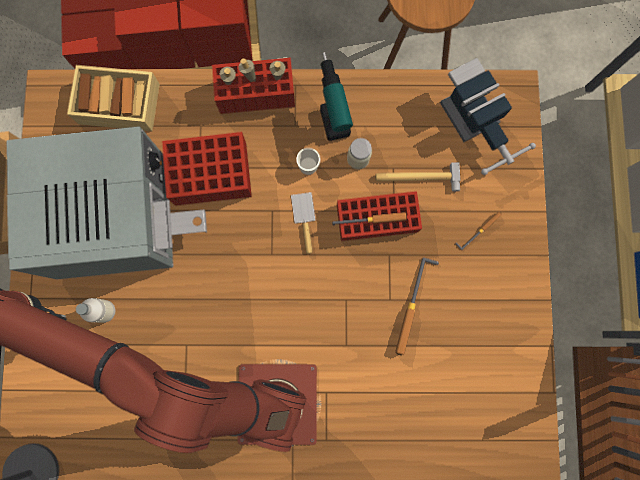

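The side view shows three hooks: large on the bench (269,395)-(370,385), small on the bench (405,405)-(475,430), and one on the brick (342,258)-(395,315). In the top view they are at (410,310), (475,232) and (335-408,218). The one on the brick is middle-sized and fits the description. The tongue with its hole is at top (197,221), the block at (207,167).

```bash
cat > h.py <<'E'
import numpy as np, cv2
from workcell import manip, imaging, silhouettes, place_of
def rays(d,uv):
    K=np.array([[d["fx"],0,d["cx"]],[0,d["fy"],d["cy"]],[0,0,1.]])
    return cv2.undistortPoints(np.array(uv,float).reshape(-1,1,2),K,np.array([float(d["k1"]),0,0,0])).reshape(-1,2)
def cloud(d):
    v,u=np.mgrid[:480,:640]; n=rays(d,np.stack([u.ravel(),v.ravel()],1)); z=d["depth"].ravel()
    P=(np.c_[n*z[:,None],z]-np.array(d["t"]))@np.array(d["R"])
    P[z<=0]=np.nan
    return P.reshape(480,640,3)
def at_z(d,uv,h):
    n=rays(d,uv); R=np.array(d["R"]); D=np.c_[n,np.ones(len(n))]@R; C=-R.T@np.array(d["t"])
    return C+D*((h-C[2])/D[:,2])[:,None]
def px(d,X):
    X=np.atleast_2d(np.array(X,float)); K=np.array([[d["fx"],0,d["cx"]],[0,d["fy"],d["cy"]],[0,0,1.]])
    return cv2.projectPoints(X,cv2.Rodrigues(np.array(d["R"]))[0],np.array(d["t"],float),K,np.array([float(d["k1"]),0,0,0]))[0].reshape(-1,2)
def rect(P,m):
    q=P[m][:,:2]; r=cv2.minAreaRect((q*1000).astype(np.float32)); return np.round(r[0],1),np.round(r[1],1),round(r[2],2)
def load(n): return dict(np.load(n))
E
cat > m.py <<'E'
from h import *
for c in ("top","side"):
    d=load(f"pics/{c}0.npz"); P=cloud(d); C=d["color"].astype(int)
    X,Y,Z=P[...,0],P[...,1],P[...,2]; 
    red=(C[...,0]>1.6*C[...,1])&(C[...,0]>1.6*C[...,2])
    box=lambda uv,w:(np.abs(np.arange(640)[None]-uv[0])<w)&(np.abs(np.arange(480)[:,None]-uv[1])<w)
    b=(207,167) if c=="top" else (325,150); k=(379,216) if c=="top" else (378,300)
    m=box(b,60)&(np.abs(Z-.113)<.006)&(X>.45)
    if c=="side": m&=red
    m=cv2.morphologyEx(m.astype(np.uint8),cv2.MORPH_OPEN,np.ones((2,2)))>0
    print(c,"block",rect(P,m),np.nanmedian(Z[m]))
    m=box(k,60)&(np.abs(Z-.071)<.006); print("brick",rect(P,m),np.nanmedian(Z[m]))
    m=box(k,60)&(Z>.0765)&(Z<.12); print("hook",rect(P,m),m.sum(),np.nanmax(Z[m]))
    # handle part and rod part
    q=P[m]; 
    for lo,hi in [(i,i+.02) for i in np.arange(np.nanmin(q[:,1]),np.nanmax(q[:,1]),.02)]:
        s=q[(q[:,1]>=lo)&(q[:,1]<hi)]; print("  y%.3f x %.4f..%.4f med %.4f zmax %.4f n%d"%(s[:,1].mean(),s[:,0].min(),s[:,0].max(),np.median(s[:,0]),s[:,2].max(),len(s)))
    t=(188,221) if c=="top" else (268,155)
    m=box(t,35)&(np.abs(Z-.118)<.005)&~red&(X<.56); print("tongue",rect(P,m),np.nanmedian(Z[m]))
    m=(Z>.24)&(Z<.295)&(np.abs(X-.52)<.3)&(Y>.2)&(C.max(2)-C.min(2)<40)&(X>.35)
    if m.sum(): print("dryer z.24-.295",P[m].min(0),m.sum())
    m=(np.abs(Z-.305)<.006)&(Y>.2)&(X>.3);print("dryer top",rect(P,m),np.nanmedian(Z[m]))
    for n in ("tray_hole","tray_front"):
        p=place_of(n,c); 
d=load("pics/top0.npz")
print("hole top",at_z(d,[[197,220],[210,218]],.118)); d=load("pics/side0.npz"); print("side",at_z(d,[[272,159],[275,162]],.118))
a=load("pics/side0.npz")["color"]; b=load("pics/top0.npz")["color"]
A=cv2.resize(a[95:195,210:310],(390,390),interpolation=cv2.INTER_CUBIC); B=cv2.resize(b[180:280,330:430],(390,390),interpolation=cv2.INTER_CUBIC)
cv2.imwrite("pics/crop.png",np.hstack([A,B])[...,::-1])
E
python3 m.py
```

```text
top block (array([635.2, 198.6]), array([168.6, 390.4]), 44.71) 0.1118959900495318
brick (array([ 618.5, -285.4]), array([240.6, 263.6]), 6.8) 0.07087714053677235
hook (array([ 617. , -286.4]), array([236.6, 262.2]), 5.73) 591 0.11563896078628212
  y-0.416 x 0.5163..0.6016 med 0.5497 zmax 0.0814 n16
  y-0.396 x 0.5226..0.6196 med 0.5632 zmax 0.0822 n12
  y-0.375 x 0.5102..0.6198 med 0.5496 zmax 0.1025 n44
  y-0.357 x 0.5074..0.6073 med 0.5469 zmax 0.1007 n63
  y-0.336 x 0.5075..0.6133 med 0.5452 zmax 0.1049 n70
  y-0.316 x 0.5016..0.6002 med 0.5423 zmax 0.0983 n61
  y-0.297 x 0.4986..0.6123 med 0.5438 zmax 0.1046 n61
  y-0.277 x 0.5014..0.7304 med 0.5409 zmax 0.1021 n63
  y-0.256 x 0.4984..0.7222 med 0.7159 zmax 0.1109 n57
  y-0.238 x 0.4944..0.7243 med 0.7144 zmax 0.1156 n68
  y-0.218 x 0.4916..0.7296 med 0.5405 zmax 0.0937 n37
  y-0.196 x 0.4952..0.6002 med 0.5339 zmax 0.0846 n22
  y-0.179 x 0.5274..0.5949 med 0.5332 zmax 0.0873 n14
  y-0.165 x 0.5309..0.5338 med 0.5333 zmax 0.0831 n3
tongue (array([495.5, 279.8]), array([134. , 148.8]), 2.44) 0.11771885771185715
dryer z.24-.295 [0
[... 648 characters left out ...]
0 x 0.5339..0.7647 med 0.7354 zmax 0.1119 n229
  y-0.250 x 0.5347..0.7570 med 0.7205 zmax 0.1120 n135
  y-0.231 x 0.5326..0.7286 med 0.7186 zmax 0.1078 n44
  y-0.211 x 0.5323..0.7318 med 0.5368 zmax 0.0825 n11
  y-0.190 x 0.5321..0.5375 med 0.5335 zmax 0.0798 n7
  y-0.169 x 0.5318..0.5342 med 0.5324 zmax 0.0785 n3
tongue (array([502.4, 284. ]), array([159.5, 114.8]), 89.94) 0.11650705030976952
dryer z.24-.295 [0.3671781  0.316891   0.24001167] 2331
dryer top (array([1125.4,  468.4]), array([ 414.2, 1546.6]), 85.38) 0.30330813745024876
hole top [[0.52905826 0.22940462 0.118     ]
 [0.53501827 0.19180114 0.118     ]]
side [[0.52448392 0.227019   0.118     ]
 [0.52643389 0.21051152 0.118     ]]
```

View pics/crop.png

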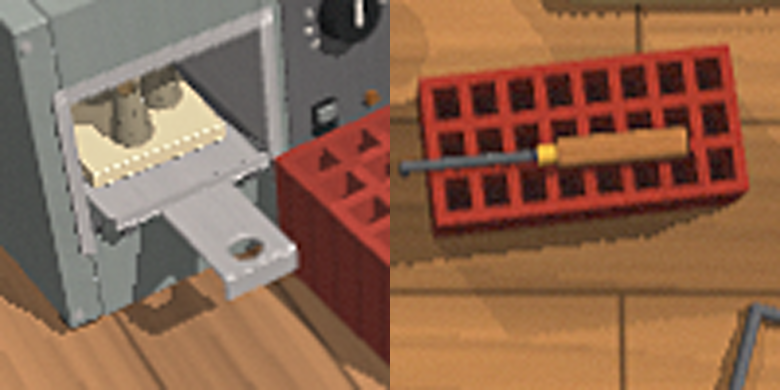

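The crop confirms the hook: wooden handle, yellow ferrule, rod hanging past the brick's left (+y) end at top (333,223). The tongue and hole are clear at side (272,158). Next I refine the fits.

```bash
cat > m2.py <<'E'
from h import *
def W(P,xr,yr,zr):
    X,Y,Z=P[...,0],P[...,1],P[...,2]; return (X>xr[0])&(X<xr[1])&(Y>yr[0])&(Y<yr[1])&(Z>zr[0])&(Z<zr[1])
for c in ("top","side"):
    d=load(f"pics/{c}0.npz"); P=cloud(d); C=d["color"].astype(int)
    r,g,b=C[...,0],C[...,1],C[...,2]
    red=(r>1.8*g)&(g<1.35*b+10)
    print(c,"brick",rect(P,W(P,(.44,.64),(-.46,-.14),(.064,.077))))
    m=W(P,(.56,.80),(.04,.34),(.106,.119))&red; print("block",rect(P,m),m.sum())
    m=W(P,(.51,.575),(-.45,-.13),(.0775,.11)); q=P[m]
    hd=q[(q[:,1]<-.27)]
    print("handle",rect(P,m&(P[...,1]<-.25)), "zmed",np.median(hd[:,2]))
    f=np.polyfit(hd[:,1],hd[:,0],1); print(" fit handle x=",f, "at -.33:",np.polyval(f,-.33),"ymin",q[:,1].min(),"ymax",q[:,1].max())
    rd=q[q[:,1]>-.24]
    if len(rd)>5: f=np.polyfit(rd[:,1],rd[:,0],1); print(" rod",f,np.polyval(f,-.2),len(rd))
    m=W(P,(.47,.58),(.17,.285),(.112,.124))&~red; print("tongue",rect(P,m),m.sum())
    for y in np.arange(.2,.285,.02):
        s=P[m&(abs(P[...,1]-y)<.01)]; 
        if len(s): print("   y%.2f x %.4f..%.4f"%(y,s[:,0].min(),s[:,0].max()))
    m=W(P,(.36,.76),(.25,.75),(.298,.312)); print("dryer top",rect(P,m))
    q=P[W(P,(.38,.75),(.29,.38),(.235,.29))]; 
    if len(q)>30: f=np.polyfit(q[:,0],q[:,1],1); print("face y=",f,np.polyval(f,.516),len(q))
    print(np.round(at_z(d,[p["position"] for p in place_of("hook_tip",c)][:4],.046),3) if c=="x" else "")
E
python3 m2.py; python3 -c "
from h import *
s=load('pics/side0.npz')['color'];print(0)
t=load('pics/top0.npz')['color']
A=cv2.resize(t[200:245,165:225],(600,450),interpolation=cv2.INTER_CUBIC);cv2.imwrite('pics/c2.png',A[...,::-1])"
```

```text
top brick (array([ 557.4, -292.7]), array([117.5, 263.6]), 6.8)
block (array([696. , 215.5]), array([179.8, 242.5]), 6.83) 2372
handle (array([ 542.7, -337.9]), array([169.9,  51.8]), 81.76) zmed 0.09029626550268005
 fit handle x= [-0.02560941  0.53529053] at -.33: 0.5437416408992743 ymin -0.4211961865796095 ymax -0.16300221262629613
 rod [-0.09992573  0.51462341] 0.5346085604791737 50
tongue (array([524.7, 246.9]), array([62.8, 79. ]), 5.36) 423
   y0.20 x 0.4972..0.5438
   y0.22 x 0.4963..0.5591
   y0.24 x 0.4934..0.5565
   y0.26 x 0.4930..0.5532
   y0.28 x 0.4903..0.5536
dryer top (array([557.1, 513.7]), array([351.7, 365.7]), 5.76)
face y= [0.05212966 0.30609345] 0.33299235532350624 854

side brick (array([ 557.9, -292.3]), array([119. , 260.2]), 6.41)
block (array([699.5, 215.7]), array([179.7, 247.8]), 6.76) 1940
handle (array([ 543.7, -315.1]), array([ 23.6, 129.2]), 4.11) zmed 0.08859335392422461
 fit handle x= [-0.05698932  0.52425889] at -.33: 0.5430653698690521 ymin -0.37937782072010895 ymax -0.17042678996442903
 rod [-0.09004862  0.51640297] 0.5344126955345028 28
tongue (array([527.1, 247. ]), array([65.1, 82.8]), 6.69) 340
   y0.20 x 0.5003..0.5523
   y0.22 x 0.4974..0.5627
   y0.24 x 0.4962..0.5601
   y0.26 x 0.4923..0.5572
   y0.28 x 0.4907..0.5561
dryer top (array([557.5, 515.8]), array([354.3, 369.7]), 6.47)
face y= [0.06582641 0.30055021] 0.3345166400434451 1855

0
```

View pics/c2.png

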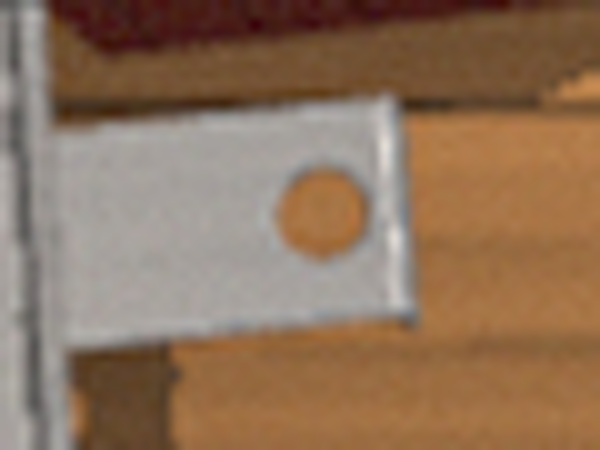

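The enlarged tongue shows the hole at top pixel (196.7,220.7) and the end edge's middle at (205,220.5).

```bash
cat > plan.py <<'E'
# usage: plan.py x y z yaw_deg(of tool y): prints tool-frame shift (in the target-yaw frame, downward tool) and twist about z
from h import *; import sys
s=manip.read_state(); p=s["tool_pos"]; R=np.array(s["tool_rot"]); x,y,z,w=map(float,sys.argv[1:5])
yaw=np.degrees(np.arctan2(R[1,1],R[0,1])); a=np.radians(w)
T=np.array([[-np.sin(a),np.cos(a),0],[np.cos(a),np.sin(a),0],[0,0,-1]])
dy=(w-yaw+180)%360-180
print("t %.2f"%s["time_s"],"pos",np.round(p,4),"yaw %.2f"%yaw,"tilt",np.round(R[:,2],3),"F",np.round(s["ft_force"],1),"w %.4f"%s["grip_width"])
print("shift in target frame mm",np.round(T@(np.array([x,y,z])-p)*1000,1),"in current frame",np.round(R.T@(np.array([x,y,z])-p)*1000,1),"twist z rad %.3f"%(-np.radians(dy)), "joints",np.round(s["joint_pos"],0))
E
python3 - <<'E'
from h import *
d=load("pics/top0.npz"); print("hole,end",np.round(at_z(d,[[196.75,220.75],[204.7,220.4]],.118),4))
C=d["color"].astype(int); r,g,b=C[...,0],C[...,1],C[...,2]
# hook pixels: handle orange (g/b high), rod gray (low sat)
for v in range(208,230):
    print(v," ".join("%3d,%3d,%3d"%tuple(C[v,u]) for u in (331,333,335,338,345,355,366,372,380,390,400,404,406,408)))
E
python3 plan.py 0.544 -0.33 0.25 4
```

```text
hole,end [[0.5268 0.2301 0.118 ]
 [0.5279 0.207  0.118 ]]
208 129, 91, 55 130, 89, 53 133, 96, 56 137, 50, 41  44, 21, 17  31, 12,  9 143, 54, 40 167, 58, 46 183, 61, 44 153, 48, 31  71, 23, 16  63, 20, 10 106, 37, 27 183, 61, 43
209 127, 90, 53 127, 87, 54 129, 94, 61 115, 35, 22  41, 26, 26 113, 37, 39 185, 61, 46 188, 66, 51 165, 52, 34 127, 43, 36  86, 37, 31  70, 31, 31  96, 36, 29 186, 65, 46
210  96, 72, 50  95, 69, 46  99, 71, 46 120, 37, 36 110, 41, 34 171, 54, 43 186, 63, 49 144, 47, 33 158, 55, 44 131, 43, 30  84, 25, 22  65, 20, 18  81, 32, 22 181, 58, 40
211  90, 66, 41  90, 65, 41  89, 66, 42 104, 31, 26 173, 63, 49 187, 59, 41 141, 47, 41  67, 20, 22 183, 65, 51 131, 47, 37 106, 33, 31  55, 21, 13  63, 24, 19 187, 67, 47
212 113, 78, 48 113, 79, 44 115, 80, 44  79, 32, 30 190, 66, 48 141, 50, 39  57, 28, 20  62, 25, 18 195, 66, 48 140, 48, 37 122, 53, 40 130, 79, 46  55, 27, 22 185, 65, 50
213 115, 81, 52 117, 84, 53 117, 82, 50  65, 32, 29 146, 47, 33  61, 25, 20  69, 24, 18  65, 24, 27 193, 63, 52 172, 75, 49 176,110, 64 200,127, 71  72, 39, 24 183, 61, 48
214 116, 8
[... 2282 characters left out ...]
 29, 26  49, 25, 24  45, 22, 14 186, 66, 49 164, 59, 40 165, 55, 43 160, 54, 38 103, 40, 37 130, 46, 37 136, 48, 41
228 123, 86, 57 119, 83, 51 120, 87, 56 125, 94, 55  52, 29, 28  46, 23, 23  48, 17, 19 195, 68, 51 164, 59, 44 156, 54, 41 164, 58, 39 155, 55, 39 171, 61, 47 177, 59, 45
229 125, 89, 54 124, 89, 55 125, 88, 54 125, 92, 57  39, 28, 28  40, 29, 27  52, 33, 35 190, 61, 45 151, 49, 37 168, 57, 42 173, 58, 47 177, 60, 46 180, 61, 45 177, 60, 48
t 1.60 pos [0.2596 0.5959 0.2313] yaw 66.46 tilt [-0. -0. -1.] F [-0.4  0.4  0.3] w 0.0854
shift in target frame mm [-943.5  219.2  -18.7] in current frame [-630.6 -735.2  -18.7] twist z rad 1.090 joints [-72.  19.   2.  84.  -1.  77.  -3.]
```

Run:
```python
from h import *
d=load("pics/top0.npz")
H=at_z(d,[[404,215.6],[390,216.3],[380,217.2],[405.5,215.5]],.089); Rr=at_z(d,[[366,218.7],[355,219.9],[345,220.8],[335,222],[332,222]],.084)
print(np.round(H,4),np.round(Rr,4)); A=np.r_[H[:3],Rr[:4]]; f=np.polyfit(A[:,1],A[:,0],1); print(f,np.degrees(np.arctan(-f[0])),[np.polyval(f,y) for y in(-.33,-.32)])
d=load("pics/side0.npz");C=d["color"].astype(int);P=cloud(d)
r,g,b=C[...,0],C[...,1],C[...,2]
X,Y,Z=P[...,0],P[...,1],P[...,2]
m=(X>.51)&(X<.58)&(Y>-.4)&(Y<-.25)&(Z>.085)&(g>.5*r)
q=P[m]; print(rect(P,m)); fx=np.polyfit(q[:,1],q[:,0],1); print(fx, np.polyval(fx,-.33), q[:,1].min(),q[:,1].max())
```

```text
[[ 0.5488 -0.3749  0.089 ]
 [ 0.5466 -0.3336  0.089 ]
 [ 0.5438 -0.3041  0.089 ]
 [ 0.5491 -0.3794  0.089 ]] [[ 0.5402 -0.2633  0.084 ]
 [ 0.5365 -0.2308  0.084 ]
 [ 0.5338 -0.2012  0.084 ]
 [ 0.5301 -0.1717  0.084 ]
 [ 0.5301 -0.1629  0.084 ]]
[-0.09360868  0.51484315] 5.3477984050095415 [np.float64(0.545734016394131), np.float64(0.5447979296008708)]
(array([ 544.3, -323.9]), array([ 23.6, 111.6]), 4.11)
[-0.05424162  0.52633188] 0.5442316171087107 -0.37937782072010895 -0.26814175593484035
```

```bash
python3 -m pendant '[{"fingers":60,"linear":[0,0,-0.05],"twist":[0,0,0]},{"fingers":60,"linear":[0,0,-0.05],"twist":[0,0,0]},{"fingers":60,"linear":[0,0,-0.05],"twist":[0,0,0]},{"fingers":60,"linear":[-0.035,-0.035,0],"twist":[0,0,0]},{"fingers":60,"linear":[-0.035,-0.035,0],"twist":[0,0,0]},{"fingers":60,"linear":[-0.035,-0.035,0],"twist":[0,0,0]},{"fingers":60,"linear":[-0.035,-0.035,0],"twist":[0,0,0]},{"fingers":60,"linear":[-0.035,-0.035,0],"twist":[0,0,0]},{"fingers":60,"linear":[-0.035,-0.035,0],"twist":[0,0,0]},{"fingers":60,"linear":[-0.035,-0.035,0],"twist":[0,0,0]},{"fingers":60,"linear":[-0.035,-0.035,0],"twist":[0,0,0]},{"fingers":60,"linear":[0,0,0],"twist":[0,0,0.14]},{"fingers":60,"linear":[0,0,0],"twist":[0,0,0.14]},{"fingers":60,"linear":[0,0,0],"twist":[0,0,0.14]},{"fingers":60,"linear":[0,0,0],"twist":[0,0,0.14]},{"fingers":60,"linear":[0,0,0],"twist":[0,0,0.14]},{"fingers":60,"linear":[0,0,0],"twist":[0,0,0.14]},{"fingers":60,"linear":[0,0,0],"twist":[0,0,0.14]},{"fingers":60,"linear":[0,0,0],"twist":[0,0,0.09]}]'; python3 plan.py 0.544 -0.33 0.18 4.5
```

```text
time_s: 3.5
tool_pos: [0.4044, 0.2273, 0.3815]
tool_rot: [[-0.084, 0.996, 0.0], [0.996, 0.084, 0.0], [0.0, 0.0, -1.0]]
ft_force: [-0.1, -0.1, 0.1]
grip_width: 0.0513
t 3.50 pos [0.4044 0.2273 0.3815] yaw 4.83 tilt [ 0.  0. -1.] F [-0.1 -0.1  0.1] w 0.0513
shift in target frame mm [-566.5   95.4  201.5] in current frame [-567.1   92.1  201.4] twist z rad 0.006 joints [-50.  -6.  14.  94.   1.  92. -31.]
```

```bash
python3 -m pendant '[{"fingers":60,"linear":[-0.0473,0.0078,0.012],"twist":[0,0,0]},{"fingers":60,"linear":[-0.0473,0.0078,0.012],"twist":[0,0,0]},{"fingers":60,"linear":[-0.0473,0.0078,0.012],"twist":[0,0,0]},{"fingers":60,"linear":[-0.0473,0.0078,0.012],"twist":[0,0,0]},{"fingers":60,"linear":[-0.0473,0.0078,0.012],"twist":[0,0,0]},{"fingers":60,"linear":[-0.0473,0.0078,0.012],"twist":[0,0,0]},{"fingers":60,"linear":[-0.0473,0.0078,0.012],"twist":[0,0,0]},{"fingers":60,"linear":[-0.0473,0.0078,0.012],"twist":[0,0,0]},{"fingers":60,"linear":[-0.0473,0.0078,0.012],"twist":[0,0,0]},{"fingers":60,"linear":[-0.0473,0.0078,0.012],"twist":[0,0,0]},{"fingers":60,"linear":[-0.0473,0.0078,0.012],"twist":[0,0,0]},{"fingers":60,"linear":[-0.0473,0.0078,0.012],"twist":[0,0,0]},{"fingers":60,"linear":[0,0,0],"twist":[0,0,0]},{"fingers":60,"linear":[0,0,0],"twist":[0,0,0]}]'; python3 plan.py 0.5452 -0.330 0.076 5.0
```

```text
time_s: 4.9
tool_pos: [0.5479, -0.3309, 0.2364]
tool_rot: [[-0.087, 0.996, -0.002], [0.996, 0.087, -0.001], [-0.0, -0.002, -1.0]]
ft_force: [1.4, -0.1, 0.5]
grip_width: 0.0511
t 4.90 pos [ 0.5479 -0.3309  0.2364] yaw 4.99 tilt [-0.002 -0.001 -1.   ] F [ 1.4 -0.1  0.5] w 0.0511
shift in target frame mm [  1.2  -2.6 160.4] in current frame [  1.2  -2.2 160.4] twist z rad -0.000 joints [-10.  23.  50.  87. -18.  78.  46.]
```

```bash
python3 -m pendant '[{"fingers":60,"linear":[0.001,-0.0022,0.04],"twist":[0,0,0]},{"fingers":60,"linear":[0,0,0.045],"twist":[0,0,0]},{"fingers":60,"linear":[0,0,0.035],"twist":[0,0,0]},{"fingers":60,"linear":[0,0,0.02],"twist":[0,0,0]},{"fingers":60,"linear":[0,0,0.019],"twist":[0,0,0]},{"fingers":60,"linear":[0,0,0],"twist":[0,0,0]}]'
python3 - <<'E'
from h import *
d=imaging.snapshot("side");P=cloud(d)
cv2.imwrite("pics/g1.png",cv2.resize(d["color"][200:360,290:490],(800,640)[:2],interpolation=cv2.INTER_CUBIC)[:600,:,::-1])
E
```

```text
time_s: 5.5
tool_pos: [0.5463, -0.3255, 0.0769]
tool_rot: [[-0.093, 0.996, -0.002], [0.996, 0.093, 0.003], [0.003, -0.002, -1.0]]
ft_force: [0.1, -0.0, -0.2]
grip_width: 0.0515
```

View pics/g1.png

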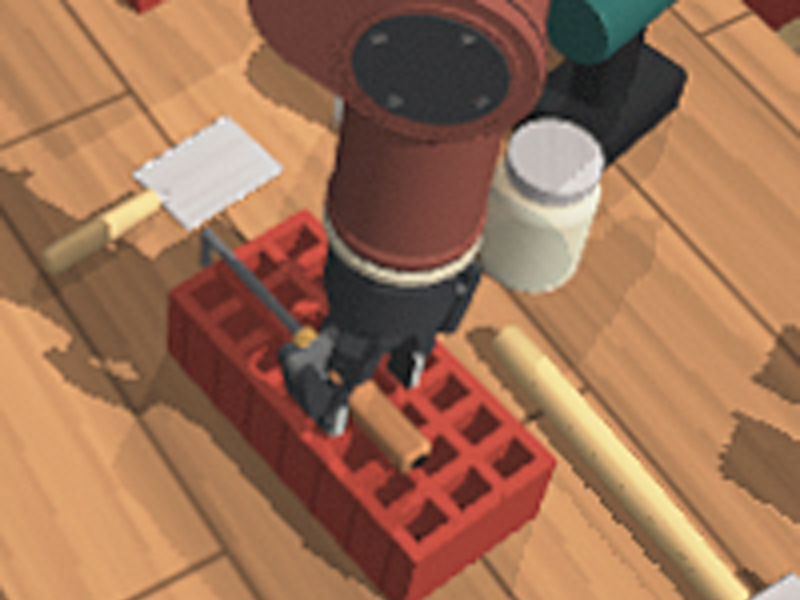

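Picture 5: the open fingers straddle the handle at crop (330-410,390), just above the brick, and the bent end hangs past the brick at (205,245). Now I close the grip.

```bash
python3 -m pendant '[{"fingers":0,"linear":[0,0,0],"twist":[0,0,0]},{"fingers":0,"linear":[0,0,0],"twist":[0,0,0]},{"fingers":0,"linear":[0,0,0],"twist":[0,0,0]},{"fingers":0,"linear":[0,0,0],"twist":[0,0,0]},{"fingers":0,"linear":[0,0,0],"twist":[0,0,0]},{"fingers":0,"linear":[0,0,0],"twist":[0,0,0]}]' 90; python3 plan.py 0.5452 -0.330 0.2 5
```

```text
time_s: 6.15
tool_pos: [0.5473, -0.3289, 0.0795]
tool_rot: [[-0.09, 0.996, 0.002], [0.996, 0.09, -0.0], [-0.0, 0.002, -1.0]]
ft_force: [1.1, 0.9, 6.9]
grip_width: 0.0195
t 6.15 pos [ 0.5473 -0.3289  0.0795] yaw 5.16 tilt [ 0.002 -0.    -1.   ] F [1.1 0.9 6.9] w 0.0195
shift in target frame mm [  -0.9   -2.2 -120.5] in current frame [  -1.    -2.  -120.5] twist z rad 0.003 joints [ -7.  31.  45.  97. -24.  62.  51.]
```

```bash
python3 -m pendant '[{"fingers":0,"linear":[0,0,-0.01],"twist":[0,0,0]},{"fingers":0,"linear":[0,0,-0.03],"twist":[0,0,0]},{"fingers":0,"linear":[0,0,-0.04],"twist":[0,0,0]},{"fingers":0,"linear":[0,0,-0.04],"twist":[0,0,0]},{"fingers":0,"linear":[0,0,0],"twist":[0,0,0]},{"fingers":0,"linear":[0,0,0],"twist":[0,0,0]}]'
cat > hk.py <<'E'
from h import *; import sys
s=manip.read_state(); p=np.array(s["tool_pos"]); R=np.array(s["tool_rot"])
for c in ("side","top"):
    d=imaging.snapshot(c); np.savez(f"pics/{c}1.npz",**d); P=cloud(d)
    L=(P-p)@R  # tool frame coords: x along hook +y, y along hook x, z down
    for nm,m in (("rod",(L[...,0]>.07)&(L[...,0]<.2)&(abs(L[...,1])<.03)&(abs(L[...,2])<.05)),("handle",(L[...,0]>-.1)&(L[...,0]<-.02)&(abs(L[...,1])<.02)&(abs(L[...,2])<.03))):
        q=L[m]
        if len(q)<8: print(c,nm,len(q)); continue
        fy=np.polyfit(q[:,0],q[:,1],1); top=q[q[:,2]<np.median(q[:,2])+.006]; fz=np.polyfit(top[:,0],top[:,2],1)
        print(c,nm,len(q),"xrange",np.round([q[:,0].min(),q[:,0].max()],4),"y@mid %.4f slope %.3f"%(np.polyval(fy,q[:,0].mean()),fy[0]),"ztop@.1 %.4f slope %.3f"%(np.polyval(fz,q[:,0].mean()),fz[0]),"zmax %.4f"%q[:,2].max())
    try:
        for t in place_of("hook_tip",c)[:3]: print(" tip px",np.round(t["position"],1),round(t["confidence"],2))
    except Exception as e: print(e)
E
python3 hk.py; python3 plan.py 0.5442 0.066 0.2 6.1
```

```text
time_s: 6.75
tool_pos: [0.5465, -0.3291, 0.1993]
tool_rot: [[-0.09, 0.996, 0.002], [0.996, 0.09, -0.0], [-0.001, 0.001, -1.0]]
ft_force: [0.1, 0.5, -0.8]
grip_width: 0.0192
side rod 136 xrange [0.0701 0.1647] y@mid -0.0019 slope -0.024 ztop@.1 0.0039 slope 0.058 zmax 0.0376
side handle 158 xrange [-0.0511 -0.0201] y@mid -0.0023 slope -0.050 ztop@.1 -0.0097 slope -0.003 zmax 0.0038
 tip px [341.1 239.6] 0.88
 tip px [409.3 398.4] 0.76
 tip px [367.  389.2] 0.68
top rod 50 xrange [0.1233 0.1682] y@mid -0.0031 slope -0.064 ztop@.1 0.0044 slope 0.016 zmax 0.0261
top handle 0
 tip px [437.1 265.1] 0.72
 tip px [456.9 243.4] 0.47
 tip px [336.5 218.5] 0.43
t 6.95 pos [ 0.5458 -0.3283  0.197 ] yaw 5.15 tilt [-0.002  0.001 -1.   ] F [-0.2 -0.2 -1.8] w 0.0193
shift in target frame mm [392.2  40.3  -3. ] in current frame [392.8  33.8  -2.7] twist z rad -0.017 joints [-10.  24.  49.  90. -19.  74.  47.]
```

```bash
python3 -m pendant '[{"fingers":0,"linear":[0.03,0.0028,0],"twist":[0,0,0]},{"fingers":0,"linear":[0.045,0.0042,0],"twist":[0,0,0]},{"fingers":0,"linear":[0.049,0.0046,0],"twist":[0,0,0]},{"fingers":0,"linear":[0.049,0.0046,0],"twist":[0,0,0]},{"fingers":0,"linear":[0.049,0.0046,0],"twist":[0,0,0]},{"fingers":0,"linear":[0.049,0.0046,0],"twist":[0,0,0]},{"fingers":0,"linear":[0.049,0.0046,0],"twist":[0,0,-0.017]},{"fingers":0,"linear":[0.045,0.0042,0],"twist":[0,0,0]},{"fingers":0,"linear":[0.029,0.0027,0.01],"twist":[0,0,0]},{"fingers":0,"linear":[0,0,0.01],"twist":[0,0,0]},{"fingers":0,"linear":[0,0,0],"twist":[0,0,0]},{"fingers":0,"linear":[0,0,0],"twist":[0,0,0]}]'; python3 plan.py 0.5472 0.0673 0.176 6.1; python3 hk.py
python3 - <<'E'
from h import *
a=load("pics/side1.npz")["color"];b=load("pics/top1.npz")["color"]
A=cv2.resize(a[120:200,230:310],(400,400),interpolation=cv2.INTER_CUBIC);B=cv2.resize(b[190:250,170:230],(400,400),interpolation=cv2.INTER_CUBIC)
cv2.imwrite("pics/c3.png",np.hstack([A,B])[...,::-1])
E
```

```text
time_s: 8.15
tool_pos: [0.5462, 0.0654, 0.1779]
tool_rot: [[-0.105, 0.994, -0.001], [0.994, 0.105, -0.001], [-0.001, -0.001, -1.0]]
ft_force: [-0.2, -0.1, -1.4]
grip_width: 0.0198
t 8.15 pos [0.5462 0.0654 0.1779] yaw 6.03 tilt [-0.001 -0.001 -1.   ] F [-0.2 -0.1 -1.4] w 0.0198
shift in target frame mm [1.7 1.2 1.9] in current frame [1.7 1.2 1.9] twist z rad -0.001 joints [-48.  11.  42. 104.  -8.  68.   2.]
side rod 57 xrange [0.1128 0.1708] y@mid -0.0020 slope -0.013 ztop@.1 0.0056 slope 0.088 zmax 0.0393
side handle 108 xrange [-0.0543 -0.0209] y@mid -0.0005 slope -0.098 ztop@.1 -0.0094 slope -0.035 zmax 0.0054
 tip px [407.4 398.4] 0.81
 tip px [272.8 152.8] 0.47
 tip px [326.6 169.8] 0.2
top rod 65 xrange [0.1083 0.1858] y@mid -0.0015 slope -0.018 ztop@.1 0.0019 slope 0.020 zmax 0.0490
top handle 87 xrange [-0.0529 -0.0236] y@mid -0.0000 slope -0.072 ztop@.1 -0.0133 slope -0.019 zmax 0.0036
 tip px [193.8 221.8] 0.72
```

View pics/c3.png

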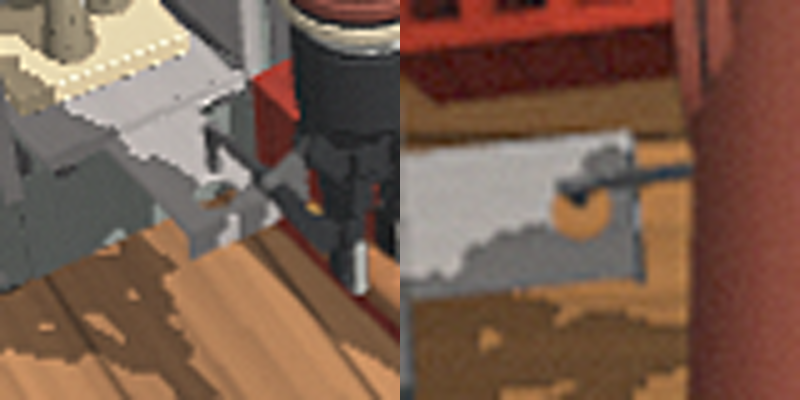

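Run:
```python
from h import *
for c in ("top","side"):
    d=load(f"pics/{c}1.npz")
    print(c,"pred bend top",px(d,[.527,.2285,.178-.0045+.004]),"pred tip",px(d,[.527,.2285,.145]),"hole@tongue",px(d,[.5268,.2301,.118]),"tip lowered",px(d,[.527,.2285,.118]))
d=load("pics/side1.npz"); C=d["color"]; P=cloud(d)
m=(np.abs(P[...,2]-.118)<.012)&(P[...,0]>.48)&(P[...,0]<.57)&(P[...,1]>.2)&(P[...,1]<.26)
# hole in initial side image: darker/orange patch
c=load("pics/side0.npz")["color"]
for v in range(151,167): print(v," ".join("%3d,%3d"%(c[v,u,0],c[v,u,2]) for u in range(262,286,2)))
```

```text
top pred bend top [[193.27831629 216.87111564]] pred tip [[195.50261135 218.99441151]] hole@tongue [[196.73590344 220.76616448]] tip lowered [[197.28861122 220.69921012]]
side pred bend top [[271.03777728 142.97558942]] pred tip [[271.86748537 151.54539613]] hole@tongue [[272.24362313 158.15029036]] tip lowered [[272.53571139 158.43723076]]
151 178,170 181,171 181,172 182,172 179,170 182,173 182,172 182,174 175,167  73, 70  87, 27  76, 25
152 177,170 177,169 180,171 181,172 177,170 178,170 178,170 182,172 189,178 103,101  81, 22  80, 30
153 176,168 175,168 180,173 181,172 180,172 174,165 181,171 182,171 182,173 178,169  80, 22  80, 33
154 181,172 177,168 177,166 179,171 180,171 185,176 184,175 183,173 180,172 188,180 111, 77  72, 19
155 182,172 179,169 176,167 178,169 189,180 211,201 184,174 182,172 178,170 179,172 178,168  70, 22
156 180,172 180,171 178,169 183,174 190,179 135,129 105,102 148,141 184,174 178,171 188,182 104, 73
157 181,172 183,174 179,171 184,175 134,131 124,124  67, 70  86, 79 185,178 177,169 179,171 191,180
158 186,174 182,172 181,170 156,149 125,125 117,119  77, 70 110, 52 185,177 179,171 180,172 242,237
159 184,176 180,171 182,172 156,150 125,123 118,112  82, 33 110, 77 179,171 197,186 194,184 215,207
160 160,152 184,174 182,171 174,168 126, 89 108, 48 101, 54 149,139 179,172 217,208 199,188 176,169
161 119,115 183,174 180,170 181,174 178,146 134,101 150,127 193,186 187,177 188,177 162,155 166,161
162 124,127 176,169 181,173 182,171 184,178 182,177 181,174 189,180 189,177 163,156 165,157 170,162
163 132,131 133,114 182,174 179,169 179,170 180,172 181,172 173,164 162,154 164,155 164,157 171,166
164 150, 90 157, 80 173,172 181,173 177,169 186,176 201,191 163,155 164,155 165,158 170,163 150,141
165 156, 72 163, 79 129,123 195,187 180,171 175,166 160,152 164,156 165,157 169,162 157,143 106, 44
166 159, 78 156, 75 147, 92 214,207 189,178 163,155 164,156 163,156 164,159 151,141 111, 47 117, 58
```

Picture 6: the tip is poised over the hole. Its predicted drop point, top (197.3,220.7) and side (272.5,158.4), matches the hole in both views, so I lower it.

```bash
python3 -m pendant '[{"fingers":0,"linear":[0.0008,0.0005,0.01],"twist":[0,0,0]},{"fingers":0,"linear":[0,0,0.008],"twist":[0,0,0]},{"fingers":0,"linear":[0,0,0.008],"twist":[0,0,0]},{"fingers":0,"linear":[0,0,0.008],"twist":[0,0,0]},{"fingers":0,"linear":[0,0,0.008],"twist":[0,0,0]},{"fingers":0,"linear":[0,0,0],"twist":[0,0,0]},{"fingers":0,"linear":[0,0,0],"twist":[0,0,0]}]'; python3 plan.py 0.5472 0.0673 0.136 6.1; python3 hk.py
```

```text
time_s: 9.05
tool_pos: [0.5468, 0.0678, 0.1362]
tool_rot: [[-0.107, 0.994, -0.0], [0.994, 0.107, -0.0], [-0.0, -0.0, -1.0]]
ft_force: [-0.8, -0.7, -1.2]
grip_width: 0.0195
t 9.05 pos [0.5468 0.0678 0.1362] yaw 6.12 tilt [-0. -0. -1.] F [-0.8 -0.7 -1.2] w 0.0195
shift in target frame mm [-0.5  0.3  0.2] in current frame [-0.5  0.3  0.2] twist z rad 0.000 joints [-47.  14.  41. 106. -10.  64.   4.]
side rod 327 xrange [0.1071 0.1997] y@mid -0.0011 slope 0.038 ztop@.1 0.0174 slope 0.143 zmax 0.0442
side handle 100 xrange [-0.0549 -0.0201] y@mid -0.0003 slope -0.093 ztop@.1 -0.0093 slope -0.043 zmax 0.0062
 tip px [406.2 399.5] 0.81
 tip px [368.7 393.1] 0.74
 tip px [270.3 161.8] 0.68
top rod 396 xrange [0.1132 0.1999] y@mid -0.0012 slope 0.010 ztop@.1 0.0156 slope 0.153 zmax 0.0454
top handle 86 xrange [-0.0525 -0.0201] y@mid -0.0005 slope -0.128 ztop@.1 -0.0129 slope -0.001 zmax 0.0039
 tip px [441.6 262.8] 0.81
 tip px [200.6 223.2] 0.57
 tip px [456.5 243.4] 0.55
```

```bash
python3 -m pendant '[{"fingers":0,"linear":[-0.004,0,0],"twist":[0,0,0]},{"fingers":0,"linear":[-0.004,0,0],"twist":[0,0,0]},{"fingers":0,"linear":[-0.003,0,0],"twist":[0,0,0]},{"fingers":0,"linear":[-0.003,0,0],"twist":[0,0,0]},{"fingers":0,"linear":[-0.004,0,0],"twist":[0,0,0]},{"fingers":0,"linear":[-0.005,0,0],"twist":[0,0,0]},{"fingers":0,"linear":[-0.006,0,0],"twist":[0,0,0]},{"fingers":0,"linear":[-0.006,0,0],"twist":[0,0,0]},{"fingers":0,"linear":[-0.007,0,0],"twist":[0,0,0]},{"fingers":0,"linear":[-0.007,0,0],"twist":[0,0,0]},{"fingers":0,"linear":[-0.007,0,0],"twist":[0,0,0]},{"fingers":0,"linear":[-0.007,0,0],"twist":[0,0,0]},{"fingers":0,"linear":[-0.007,0,0],"twist":[0,0,0]},{"fingers":0,"linear":[-0.007,0,0],"twist":[0,0,0]},{"fingers":0,"linear":[-0.006,0,0],"twist":[0,0,0]},{"fingers":0,"linear":[-0.005,0,0],"twist":[0,0,0]},{"fingers":0,"linear":[-0.004,0,0],"twist":[0,0,0]}]'
python3 - <<'E'
from h import *
d=imaging.snapshot("side"); np.savez("pics/s2.npz",**d); cv2.imwrite("pics/s2.png",cv2.resize(d["color"][80:260,200:440],(800,600),interpolation=cv2.INTER_CUBIC)[...,::-1])
for t in place_of("tray_hole","side")[:3]: print(t, at_z(d,[t["position"]],.118))
E
```

```text
time_s: 10.95
tool_pos: [0.5567, -0.0242, 0.1363]
tool_rot: [[-0.107, 0.994, -0.0], [0.994, 0.107, -0.0], [-0.0, -0.0, -1.0]]
ft_force: [-0.7, 2.5, -1.5]
grip_width: 0.0193
{'position': [285.5, 172.1], 'confidence': 0.67} [[0.53385332 0.15582253 0.118     ]]
{'position': [320.9, 206.4], 'confidence': 0.28} [[ 0.55641372 -0.01418947  0.118     ]]
```

View pics/s2.png

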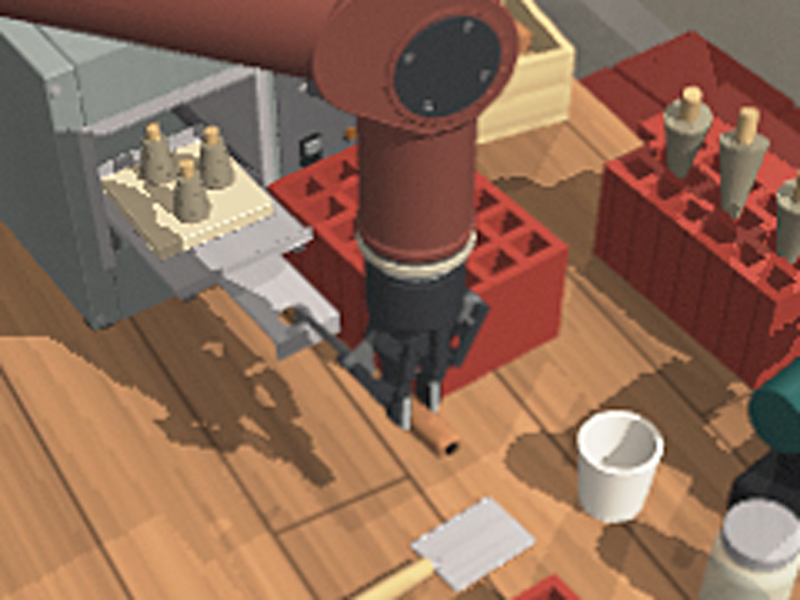

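Picture 7: the hook is caught in the hole at crop (295,310), the tray is partly out, and the board's three tapers are standing. I keep pulling.

```bash
python3 -m pendant '[{"fingers":0,"linear":[-0.004,0,0],"twist":[0,0,0]},{"fingers":0,"linear":[-0.005,0,0],"twist":[0,0,0]},{"fingers":0,"linear":[-0.006,0,0],"twist":[0,0,0]},{"fingers":0,"linear":[-0.007,0,0],"twist":[0,0,0]},{"fingers":0,"linear":[-0.007,0,0],"twist":[0,0,0]},{"fingers":0,"linear":[-0.007,0,0],"twist":[0,0,0]},{"fingers":0,"linear":[-0.007,0,0],"twist":[0,0,0]},{"fingers":0,"linear":[-0.007,0,0],"twist":[0,0,0]},{"fingers":0,"linear":[-0.007,0,0],"twist":[0,0,0]},{"fingers":0,"linear":[-0.007,0,0],"twist":[0,0,0]},{"fingers":0,"linear":[-0.007,0,0],"twist":[0,0,0]},{"fingers":0,"linear":[-0.007,0,0],"twist":[0,0,0]},{"fingers":0,"linear":[-0.007,0,0],"twist":[0,0,0]},{"fingers":0,"linear":[-0.007,0,0],"twist":[0,0,0]},{"fingers":0,"linear":[-0.006,0,0],"twist":[0,0,0]},{"fingers":0,"linear":[-0.005,0,0],"twist":[0,0,0]},{"fingers":0,"linear":[-0.004,0,0],"twist":[0,0,0]},{"fingers":0,"linear":[-0.003,0,0],"twist":[0,0,0]},{"fingers":0,"linear":[0,0,0],"twist":[0,0,0]}]'; python3 plan.py 0.57 -0.155 0.136 6.12
```

```text
time_s: 12.95
tool_pos: [0.5685, -0.1338, 0.1364]
tool_rot: [[-0.106, 0.994, 0.0], [0.994, 0.106, -0.001], [-0.001, 0.0, -1.0]]
ft_force: [-0.4, 1.2, -1.6]
grip_width: 0.0195
t 12.95 pos [ 0.5685 -0.1338  0.1364] yaw 6.10 tilt [ 0.    -0.001 -1.   ] F [-0.4  1.2 -1.6] w 0.0195
shift in target frame mm [-21.3  -0.7   0.4] in current frame [-21.3  -0.7   0.4] twist z rad -0.000 joints [-28.  19.  45. 102. -15.  65.  28.]
```

```bash
python3 -m pendant '[{"fingers":0,"linear":[-0.003,0,0],"twist":[0,0,0]},{"fingers":0,"linear":[-0.004,0,0],"twist":[0,0,0]},{"fingers":0,"linear":[-0.003,0,0],"twist":[0,0,0]},{"fingers":0,"linear":[-0.002,0,0],"twist":[0,0,0]},{"fingers":0,"linear":[-0.002,0,0],"twist":[0,0,0]}]';  python3 -m pendant '[{"fingers":0,"linear":[-0.002,0,0],"twist":[0,0,0]},{"fingers":0,"linear":[-0.002,0,0],"twist":[0,0,0]}]'; python3 -m pendant '[{"fingers":0,"linear":[-0.0015,0,0],"twist":[0,0,0]},{"fingers":0,"linear":[-0.0015,0,0],"twist":[0,0,0]}]' | grep -E "pos|force"
```

```text
time_s: 13.45
tool_pos: [0.5699, -0.1471, 0.1363]
tool_rot: [[-0.107, 0.994, -0.0], [0.994, 0.107, -0.0], [-0.0, -0.0, -1.0]]
ft_force: [-0.0, 2.5, -1.6]
grip_width: 0.0189
time_s: 13.65
tool_pos: [0.5704, -0.151, 0.1363]
tool_rot: [[-0.107, 0.994, -0.0], [0.994, 0.107, 0.0], [0.0, -0.0, -1.0]]
ft_force: [-0.1, 3.3, -1.6]
grip_width: 0.0194
tool_pos: [0.5707, -0.154, 0.1363]
ft_force: [-1.5, 2.5, -1.8]
```

```bash
python3 -m pendant '[{"fingers":0,"linear":[-0.002,0,0],"twist":[0,0,0]},{"fingers":0,"linear":[-0.002,0,0],"twist":[0,0,0]}]'| grep -E "pos|force";  python3 -m pendant '[{"fingers":0,"linear":[-0.002,0,0],"twist":[0,0,0]},{"fingers":0,"linear":[-0.001,0,0],"twist":[0,0,0]}]'| grep -E "pos|force"; python3 -m pendant '[{"fingers":0,"linear":[-0.0015,0,0],"twist":[0,0,0]},{"fingers":0,"linear":[-0.0015,0,0],"twist":[0,0,0]}]' | grep -E "pos|force"
```

```text
tool_pos: [0.571, -0.1566, 0.136]
ft_force: [-1.4, 10.7, -2.7]
tool_pos: [0.5712, -0.1569, 0.1354]
ft_force: [-1.0, 14.8, -3.6]
tool_pos: [0.5714, -0.1573, 0.1349]
ft_force: [-2.5, 23.9, -4.6]
```

At the stop: the force climbs to 24 N with no travel. I unload to mid-hole, lift straight out and measure.

```bash
python3 -m pendant '[{"fingers":0,"linear":[0.005,0,0],"twist":[0,0,0]},{"fingers":0,"linear":[0.005,0,0],"twist":[0,0,0]},{"fingers":0,"linear":[0.004,0,0],"twist":[0,0,0]},{"fingers":0,"linear":[0,0,0],"twist":[0,0,0]}]'|grep -E "pos|force"; python3 plan.py 0.57 -0.148 0.136 6.12;  python3 -m pendant '[{"fingers":0,"linear":[0,0,-0.006],"twist":[0,0,0]},{"fingers":0,"linear":[0,0,-0.012],"twist":[0,0,0]},{"fingers":0,"linear":[0,0,-0.02],"twist":[0,0,0]},{"fingers":0,"linear":[0,0,-0.03],"twist":[0,0,0]},{"fingers":0,"linear":[0,0,0],"twist":[0,0,0]},{"fingers":0,"linear":[0,0,0],"twist":[0,0,0]}]'|grep -E "pos|force"; python3 hk.py; python3 plan.py 0.5473 -0.3289 0.2 5.16
```

```text
tool_pos: [0.5704, -0.15, 0.1366]
ft_force: [0.1, 0.6, -2.2]
t 14.85 pos [ 0.5704 -0.15    0.1366] yaw 6.13 tilt [ 0.001 -0.    -1.   ] F [ 0.1  0.6 -2.2] w 0.0195
shift in target frame mm [ 2.  -0.2  0.6] in current frame [ 2.  -0.2  0.5] twist z rad 0.000 joints [-27.  20.  45. 101. -16.  65.  30.]
tool_pos: [0.5708, -0.1504, 0.2056]
ft_force: [0.2, 0.6, -2.0]
side rod 99 xrange [0.0855 0.1669] y@mid -0.0020 slope -0.014 ztop@.1 0.0048 slope 0.068 zmax 0.0399
side handle 136 xrange [-0.0532 -0.0203] y@mid -0.0008 slope -0.079 ztop@.1 -0.0094 slope -0.049 zmax 0.0061
 tip px [407.2 400.5] 0.88
 tip px [368.6 389.1] 0.69
 tip px [311.4 188.3] 0.54
top rod 71 xrange [0.105  0.1671] y@mid -0.0031 slope -0.029 ztop@.1 0.0049 slope 0.056 zmax 0.0360
top handle 25 xrange [-0.0503 -0.0381] y@mid -0.0038 slope -0.767 ztop@.1 -0.0106 slope -0.176 zmax 0.0024
 tip px [438.6 263.2] 0.85
 tip px [458.  241.6] 0.7
 tip px [269.9 211.8] 0.66
t 15.65 pos [ 0.5698 -0.1498  0.2035] yaw 6.13 tilt [-0.001  0.    -1.   ] F [ 0.3 -0.2 -1.1] w 0.0193
shift in target frame mm [-176.4  -38.5    3.5] in current frame [-175.7  -41.4    3.5] twist z rad 0.017 joints [-28.  16.  47.  97. -12.  72.  27.]
```

```bash
python3 -m pendant '[{"fingers":0,"linear":[0,0,0],"twist":[0,0,0.017]},{"fingers":0,"linear":[-0.0353,-0.0077,0],"twist":[0,0,0]},{"fingers":0,"linear":[-0.0353,-0.0077,0],"twist":[0,0,0]},{"fingers":0,"linear":[-0.0353,-0.0077,0],"twist":[0,0,0]},{"fingers":0,"linear":[-0.0353,-0.0077,0],"twist":[0,0,0]},{"fingers":0,"linear":[-0.0353,-0.0077,0],"twist":[0,0,0]},{"fingers":0,"linear":[0,0,0.03],"twist":[0,0,0]},{"fingers":0,"linear":[0,0,0.04],"twist":[0,0,0]},{"fingers":0,"linear":[0,0,0.03],"twist":[0,0,0]},{"fingers":0,"linear":[0,0,0.015],"twist":[0,0,0]},{"fingers":0,"linear":[0,0,0.003],"twist":[0,0,0]},{"fingers":0,"linear":[0,0,0],"twist":[0,0,0]},{"fingers":0,"linear":[0,0,0],"twist":[0,0,0]}]'|grep -E "pos|force"; python3 plan.py 0.5473 -0.3289 0.0795 5.16
```

```text
tool_pos: [0.5486, -0.3298, 0.088]
ft_force: [0.4, 0.3, -1.1]
t 16.95 pos [ 0.5486 -0.3298  0.088 ] yaw 5.15 tilt [ 0.002 -0.001 -1.   ] F [ 0.4  0.3 -1.1] w 0.0195
shift in target frame mm [ 1.  -1.3  8.5] in current frame [ 1.  -1.3  8.5] twist z rad -0.000 joints [ -7.  30.  45.  96. -24.  63.  50.]
```

```bash
python3 -m pendant '[{"fingers":0,"linear":[0.001,-0.0012,0.004],"twist":[0,0,0]},{"fingers":0,"linear":[0,0,0.002],"twist":[0,0,0]},{"fingers":0,"linear":[0,0,0.0015],"twist":[0,0,0]},{"fingers":0,"linear":[0,0,0],"twist":[0,0,0]}]'|grep -E "pos|force"; python3 -m pendant '[{"fingers":0,"linear":[0,0,0.001],"twist":[0,0,0]},{"fingers":0,"linear":[0,0,0],"twist":[0,0,0]}]'|grep -E "pos|force"; python3 plan.py 0.5473 -0.3289 0.0795 5.16
```

```text
tool_pos: [0.5468, -0.3285, 0.0796]
ft_force: [-2.2, 0.7, 5.7]
tool_pos: [0.5469, -0.3286, 0.0791]
ft_force: [-2.7, 1.0, 10.7]
t 17.55 pos [ 0.5469 -0.3286  0.0791] yaw 5.15 tilt [ 0.001 -0.    -1.   ] F [-2.7  1.  10.7] w 0.0193
shift in target frame mm [-0.3  0.4 -0.4] in current frame [-0.3  0.4 -0.4] twist z rad -0.000 joints [ -7.  30.  45.  97. -24.  62.  51.]
```

```bash
python3 -m pendant '[{"fingers":60,"linear":[0,0,0],"twist":[0,0,0]},{"fingers":60,"linear":[0,0,0],"twist":[0,0,0]},{"fingers":60,"linear":[0,0,0],"twist":[0,0,0]},{"fingers":60,"linear":[0,0,0],"twist":[0,0,0]},{"fingers":60,"linear":[0,0,-0.02],"twist":[0,0,0]},{"fingers":60,"linear":[0,0,-0.04],"twist":[0,0,0]},{"fingers":60,"linear":[0,0,-0.05],"twist":[0,0,0]},{"fingers":60,"linear":[0,0,-0.05],"twist":[0,0,0]},{"fingers":100,"linear":[0,-0.04,-0.02],"twist":[0,0,0]},{"fingers":100,"linear":[0,-0.04,0],"twist":[0,0,0]},{"fingers":100,"linear":[0,-0.04,0],"twist":[0,0,0]}]'
cat > sc.py <<'E'
from h import *
for c in ("side","top"):
    d=imaging.snapshot(c); np.savez(f"pics/{c}3.npz",**d); P=cloud(d); C=d["color"].astype(int)
    X,Y,Z=P[...,0],P[...,1],P[...,2]; r,g,b=C[...,0],C[...,1],C[...,2]
    m=(X>.51)&(X<.58)&(Y>-.4)&(Y<-.25)&(Z>.085)&(Z<.11)&(g>.5*r)
    if m.sum()>20: q=P[m]; f=np.polyfit(q[:,1],q[:,0],1); print(c,"handle x@-.33 %.4f slope %.3f"%(np.polyval(f,-.33),f[0]),q[:,1].min(),q[:,1].max())
    m=(X>.44)&(X<.66)&(Y>.05)&(Y<.33)&(abs(Z-.133)<.006)&(r>1.15*b)&(r<1.6*g)&(r>120)
    m=cv2.morphologyEx(m.astype(np.uint8),cv2.MORPH_OPEN,np.ones((3,3)))>0
    print(c,"board",rect(P,m),m.sum(),np.nanmedian(Z[m]))
    m=(X>.44)&(X<.70)&(Y>.05)&(Y<.33)&(abs(Z-.118)<.005)&(abs(r-b)<25)&(X<.7)
    print(c,"tray",rect(P,m),m.sum())
    m=(X>.44)&(X<.66)&(Y>.05)&(Y<.32)&(Z>.145)&(Z<.2)
    n,l=cv2.connectedComponents(m.astype(np.uint8))
    for i in range(1,n):
        q=P[l==i]
        if len(q)>15: print("  taper",len(q),np.round(q.mean(0),3),"top %.3f"%q[:,2].max())
A=load("pics/side3.npz")["color"];A=cv2.resize(A[90:270,200:440],(800,600),interpolation=cv2.INTER_CUBIC);cv2.imwrite("pics/s3.png",A[...,::-1])
E
python3 sc.py
```

```text
time_s: 18.65
tool_pos: [0.4258, -0.3396, 0.2582]
tool_rot: [[-0.09, 0.996, 0.001], [0.996, 0.09, -0.001], [-0.001, 0.001, -1.0]]
ft_force: [-0.1, 0.3, 0.9]
grip_width: 0.0856
side handle x@-.33 0.5456 slope -0.065 -0.37864345372398883 -0.26857366309417025
side board (array([513.3, 197.2]), array([ 83.3, 121.9]), 3.61) 460 0.13109910067371244
side tray (array([516.8, 168.4]), array([105.7, 248.3]), 7.29) 806
  taper 89 [0.521 0.16  0.158] top 0.176
top handle x@-.33 0.5461 slope -0.093 -0.380318027363909 -0.2542137551975181
top board (array([530.5, 199. ]), array([117. , 120.6]), 2.91) 733 0.13295889184763512
top tray (array([519.9, 181.7]), array([256.7, 212. ]), 78.52) 1207
  taper 94 [0.558 0.197 0.169] top 0.194
  taper 99 [0.521 0.164 0.169] top 0.193
  taper 102 [0.516 0.229 0.169] top 0.193
```

View pics/s3.png

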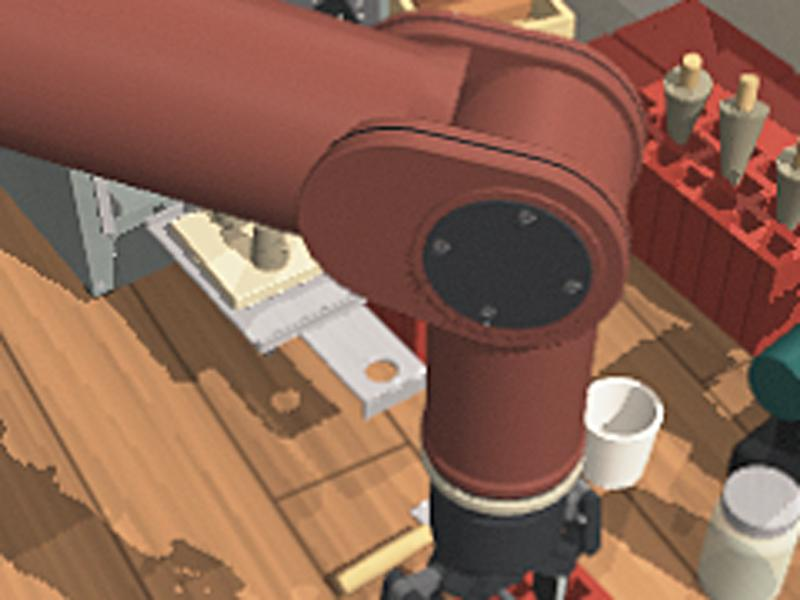

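Picture 8: the tray is out with the board on it, the near taper is standing, and the hook measures as before on the brick. Next I turn the open hand so that both fingers face the board's -x side.

```bash
python3 -m pendant '[{"fingers":100,"linear":[0,0,0],"twist":[0,0,0.141]},{"fingers":100,"linear":[0,0,0],"twist":[0,0,0.141]},{"fingers":100,"linear":[0,0,0],"twist":[0,0,0.141]},{"fingers":100,"linear":[0,0,0],"twist":[0,0,0.141]},{"fingers":100,"linear":[0,0,0],"twist":[0,0,0.141]},{"fingers":100,"linear":[0,0,0],"twist":[0,0,0.141]},{"fingers":100,"linear":[0,0,0],"twist":[0,0,0.141]},{"fingers":100,"linear":[0,0,0],"twist":[0,0,0.141]},{"fingers":100,"linear":[0,0,0],"twist":[0,0,0.141]},{"fingers":100,"linear":[0,0,0],"twist":[0,0,0.141]},{"fingers":100,"linear":[0,0,0],"twist":[0,0,0.141]},{"fingers":100,"linear":[0,0,0],"twist":[0,0,0]},{"fingers":100,"linear":[0,0,0],"twist":[0,0,0]}]'|grep -E "pos|force"; python3 plan.py 0.48 0 0.24 -83.7;python3 plan.py 0.4361 0.1887 0.24 -83.7
```

```text
tool_pos: [0.4271, -0.3389, 0.2578]
ft_force: [-0.1, -0.1, -1.0]
t 20.05 pos [ 0.4271 -0.3389  0.2578] yaw -83.46 tilt [-0. -0. -1.] F [-0.1 -0.1 -1. ] w 0.0854
shift in target frame mm [  89.8 -331.1   17.8] in current frame [  91.2 -330.7   17.7] twist z rad 0.004 joints [-25.  10.  66.  99.  -9.  77. -40.]
t 20.05 pos [ 0.4271 -0.3389  0.2578] yaw -83.46 tilt [-0. -0. -1.] F [-0.1 -0.1 -1. ] w 0.0854
shift in target frame mm [  66.8 -523.5   17.8] in current frame [  69.1 -523.2   17.7] twist z rad 0.004 joints [-25.  10.  66.  99.  -9.  77. -40.]
```

```bash
python3 -m pendant '[{"fingers":100,"linear":[0.0131,-0.0472,0],"twist":[0,0,0.004]},{"fingers":100,"linear":[0.0131,-0.0472,0],"twist":[0,0,0]},{"fingers":100,"linear":[0.0131,-0.0472,0],"twist":[0,0,0]},{"fingers":100,"linear":[0.0131,-0.0472,0],"twist":[0,0,0]},{"fingers":100,"linear":[0.0131,-0.0472,0],"twist":[0,0,0]},{"fingers":100,"linear":[0.0131,-0.0472,0],"twist":[0,0,0]},{"fingers":100,"linear":[0.0131,-0.0472,0],"twist":[0,0,0]},{"fingers":100,"linear":[-0.006,-0.048,0],"twist":[0,0,0]},{"fingers":100,"linear":[-0.006,-0.048,0],"twist":[0,0,0]},{"fingers":100,"linear":[-0.006,-0.048,0],"twist":[0,0,0]},{"fingers":100,"linear":[-0.006,-0.048,0],"twist":[0,0,0]},{"fingers":100,"linear":[0,0,0],"twist":[0,0,0]},{"fingers":100,"linear":[0,0,0],"twist":[0,0,0]}]'|grep -E "pos|force"; python3 plan.py 0.4361 0.1887 0.15 -83.7; python3 sc.py
```

```text
tool_pos: [0.4385, 0.1875, 0.2578]
ft_force: [0.4, -0.3, -0.8]
t 21.35 pos [0.4385 0.1875 0.2578] yaw -83.62 tilt [ 0.    -0.001 -1.   ] F [ 0.4 -0.3 -0.8] w 0.0855
shift in target frame mm [ -2.3  -1.4 107.8] in current frame [ -2.3  -1.5 107.8] twist z rad 0.001 joints [ -62.   -4.   32.  106.    2.   77. -114.]
side handle x@-.33 0.5456 slope -0.061 -0.37800651727883994 -0.2676819275091331
side board (array([532.2, 198.9]), array([122.8, 127.1]), 5.02) 722 0.13114654420367783
side tray (array([532.9, 192.7]), array([146.5, 288.4]), 7.11) 1016
  taper 122 [0.518 0.226 0.165] top 0.190
  taper 247 [0.542 0.177 0.165] top 0.190
top handle x@-.33 0.5460 slope -0.080 -0.3805646818727546 -0.2599888669208634
top board (array([544., 184.]), array([87.9, 94.7]), 89.95) 336 0.13305310346601668
top tray (array([565.1, 134.9]), array([200.6, 138.4]), 43.41) 829
  taper 94 [0.559 0.197 0.168] top 0.193
  taper 103 [0.521 0.165 0.168] top 0.196
```

```bash
python3 -m pendant '[{"fingers":100,"linear":[-0.002,-0.001,0.04],"twist":[0,0,0]},{"fingers":100,"linear":[0,0,0.04],"twist":[0,0,0]},{"fingers":100,"linear":[0,0,0.035],"twist":[0,0,0]},{"fingers":100,"linear":[0,0,0.02],"twist":[0,0,0]},{"fingers":100,"linear":[0,0,0.01],"twist":[0,0,0]},{"fingers":100,"linear":[0,0,0.0035],"twist":[0,0,0]},{"fingers":100,"linear":[0,0,0],"twist":[0,0,0]},{"fingers":100,"linear":[0,0,0],"twist":[0,0,0]}]'|grep -E "pos|force"
python3 - <<'E'
from h import *
s=manip.read_state(); p=np.array(s["tool_pos"]); R=np.array(s["tool_rot"]); print(p)
d=imaging.snapshot("side"); np.savez("pics/s4.npz",**d); P=cloud(d); L=(P-p)@R
for sg in (1,-1):
    m=(abs(L[...,0])<.02)&(sg*L[...,1]>.035)&(sg*L[...,1]<.062)&(L[...,2]>-.05)&(L[...,2]<.01)
    q=L[m]; print(sg,len(q),"zmax %.4f"%q[:,2].max(),np.percentile(q[:,2],[90,97]),"x",np.percentile(q[:,0],[2,98]),"y",np.percentile(q[:,1],[2,98]))
    for zt in (0,-.013): print("  pix tip z",zt,np.round(px(d,p+R@np.array([0,sg*.047,zt])),1))
A=d["color"][90:210,180:340];cv2.imwrite("pics/s4.png",cv2.resize(A,(800,600),interpolation=cv2.INTER_CUBIC)[...,::-1])
E
python3 plan.py 0.4361 0.1887 0.1095 -83.7
```

```text
tool_pos: [0.4375, 0.1877, 0.1105]
ft_force: [-0.2, 0.1, 0.9]
[0.43754418 0.18772608 0.11048341]
1 56 zmax -0.0117 [-0.01944999 -0.0137946 ] x [-0.00920268  0.00892415] y [0.04513169 0.05978224]
  pix tip z 0 [[259.6 188. ]]
  pix tip z -0.013 [[259.2 184.7]]
-1 70 zmax -0.0109 [-0.01560746 -0.01240991] x [-0.00862398  0.01152689] y [-0.04968231 -0.03724809]
  pix tip z 0 [[243.3 169.7]]
  pix tip z -0.013 [[242.8 166.4]]
t 22.30 pos [0.4375 0.1878 0.1105] yaw -83.94 tilt [ 0.001  0.001 -1.   ] F [ 0.2 -0.3 -0.8] w 0.0857
shift in target frame mm [-1.3 -1.   1. ] in current frame [-1.3 -1.   1. ] twist z rad -0.004 joints [ -60.    5.   33.  117.   -3.   59. -109.]
```

View pics/s4.png

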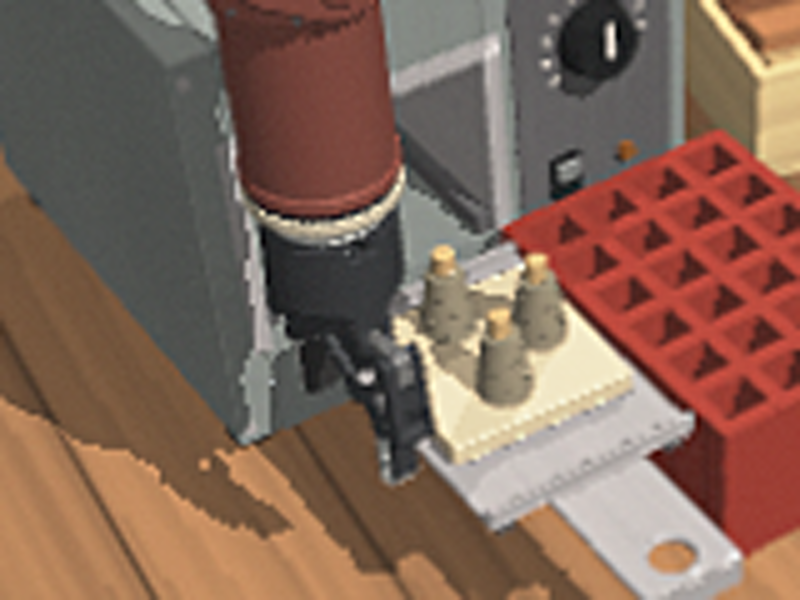

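Picture 9: the open fingers stand beside the tray's -x edge at crop (400,470), tips measured about 122 mm high. The board and three tapers are upright. I push in small rows.

```bash
python3 -m pendant '[{"fingers":100,"linear":[0.004,0,0.001],"twist":[0,0,0]},{"fingers":100,"linear":[0.004,0,0],"twist":[0,0,0]},{"fingers":100,"linear":[0.003,0,0],"twist":[0,0,0]},{"fingers":100,"linear":[0.002,0,0],"twist":[0,0,0]},{"fingers":100,"linear":[0.002,0,0],"twist":[0,0,0]}]'|grep -E "pos|force"; python3 -m pendant '[{"fingers":100,"linear":[0.002,0,0],"twist":[0,0,0]},{"fingers":100,"linear":[0.002,0,0],"twist":[0,0,0]},{"fingers":100,"linear":[0.002,0,0],"twist":[0,0,0]},{"fingers":100,"linear":[0.002,0,0],"twist":[0,0,0]},{"fingers":100,"linear":[0.002,0,0],"twist":[0,0,0]},{"fingers":100,"linear":[0.002,0,0],"twist":[0,0,0]},{"fingers":100,"linear":[0.002,0,0],"twist":[0,0,0]},{"fingers":100,"linear":[0.002,0,0],"twist":[0,0,0]},{"fingers":100,"linear":[0.002,0,0],"twist":[0,0,0]},{"fingers":100,"linear":[0.002,0,0],"twist":[0,0,0]}]'|grep -E "pos|force"
python3 - <<'E'
from h import *
d=imaging.snapshot("side"); A=d["color"][90:210,180:340];cv2.imwrite("pics/s5.png",cv2.resize(A,(800,600),interpolation=cv2.INTER_CUBIC)[...,::-1])
P=cloud(d);X,Y,Z=[P[...,i] for i in range(3)];C=d["color"].astype(int);r,g,b=C[...,0],C[...,1],C[...,2]
m=(X>.44)&(X<.8)&(Y>.05)&(Y<.33)&(abs(Z-.131)<.007)&(r>1.15*b)&(r<1.6*g)&(r>120)
m=cv2.morphologyEx(m.astype(np.uint8),cv2.MORPH_OPEN,np.ones((3,3)))>0; print(rect(P,m))
E
```

```text
tool_pos: [0.4519, 0.1891, 0.1083]
ft_force: [0.1, 0.5, -0.1]
tool_pos: [0.4716, 0.1914, 0.1083]
ft_force: [-2.8, -0.7, -2.1]
(array([542.2, 201.8]), array([122.5, 122. ]), 7.97)
```

```bash
python3 -m pendant '[{"fingers":100,"linear":[0.003,0,0],"twist":[0,0,0]},{"fingers":100,"linear":[0.003,0,0],"twist":[0,0,0]},{"fingers":100,"linear":[0.003,0,0],"twist":[0,0,0]},{"fingers":100,"linear":[0.003,0,0],"twist":[0,0,0]},{"fingers":100,"linear":[0.003,0,0],"twist":[0,0,0]},{"fingers":100,"linear":[0.003,0,0],"twist":[0,0,0]},{"fingers":100,"linear":[0.003,0,0],"twist":[0,0,0]},{"fingers":100,"linear":[0.003,0,0],"twist":[0,0,0]},{"fingers":100,"linear":[0.003,0,0],"twist":[0,0,0]},{"fingers":100,"linear":[0.003,0,0],"twist":[0,0,0]},{"fingers":100,"linear":[0.003,0,0],"twist":[0,0,0]},{"fingers":100,"linear":[0.003,0,0],"twist":[0,0,0]},{"fingers":100,"linear":[0.0025,0,0],"twist":[0,0,0]},{"fingers":100,"linear":[0.002,0,0],"twist":[0,0,0]},{"fingers":100,"linear":[0.002,0,0],"twist":[0,0,0]}]'|grep -E "pos|force"; python3 -m pendant '[{"fingers":100,"linear":[0.002,0,0],"twist":[0,0,0]},{"fingers":100,"linear":[0.002,0,0],"twist":[0,0,0]},{"fingers":100,"linear":[0.002,0,0],"twist":[0,0,0]},{"fingers":100,"linear":[0.002,0,0],"twist":[0,0,0]},{"fingers":100,"linear":[0.002,0,0],"twist":[0,0,0]},{"fingers":100,"linear":[0.002,0,0],"twist":[0,0,0]},{"fingers":100,"linear":[0.002,0,0],"twist":[0,0,0]},{"fingers":100,"linear":[0.002,0,0],"twist":[0,0,0]},{"fingers":100,"linear":[0.002,0,0],"twist":[0,0,0]},{"fingers":100,"linear":[0.002,0,0],"twist":[0,0,0]},{"fingers":100,"linear":[0.002,0,0],"twist":[0,0,0]},{"fingers":100,"linear":[0.002,0,0],"twist":[0,0,0]},{"fingers":100,"linear":[0.002,0,0],"twist":[0,0,0]}]'|grep -E "pos|force"
python3 - <<'E'
from h import *
d=imaging.snapshot("side"); A=d["color"][90:210,180:340];cv2.imwrite("pics/s6.png",cv2.resize(A,(800,600),interpolation=cv2.INTER_CUBIC)[...,::-1])
E
```

```text
tool_pos: [0.5139, 0.1958, 0.1084]
ft_force: [-2.7, -1.0, -0.1]
tool_pos: [0.5398, 0.1985, 0.1084]
ft_force: [-3.2, -0.6, 2.6]
```

View pics/s6.png

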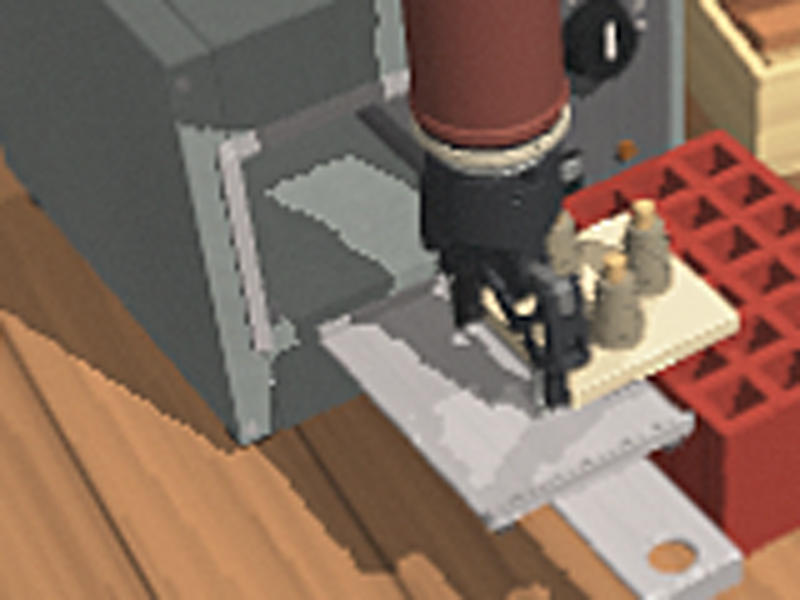

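Picture 10: the board is bridging onto the block (crop 570-740,230-400) and the tapers are standing. I continue at 20 mm/s over the step.

```bash
python3 -m pendant '[{"fingers":100,"linear":[0.002,0,0],"twist":[0,0,0]},{"fingers":100,"linear":[0.002,0,0],"twist":[0,0,0]},{"fingers":100,"linear":[0.002,0,0],"twist":[0,0,0]},{"fingers":100,"linear":[0.002,0,0],"twist":[0,0,0]},{"fingers":100,"linear":[0.002,0,0],"twist":[0,0,0]},{"fingers":100,"linear":[0.002,0,0],"twist":[0,0,0]},{"fingers":100,"linear":[0.002,0,0],"twist":[0,0,0]},{"fingers":100,"linear":[0.002,0,0],"twist":[0,0,0]},{"fingers":100,"linear":[0.002,0,0],"twist":[0,0,0]},{"fingers":100,"linear":[0.002,0,0],"twist":[0,0,0]},{"fingers":100,"linear":[0.002,0,0],"twist":[0,0,0]},{"fingers":100,"linear":[0.002,0,0],"twist":[0,0,0]},{"fingers":100,"linear":[0.002,0,0],"twist":[0,0,0]},{"fingers":100,"linear":[0.002,0,0],"twist":[0,0,0]},{"fingers":100,"linear":[0.002,0,0],"twist":[0,0,0]},{"fingers":100,"linear":[0.002,0,0],"twist":[0,0,0]},{"fingers":100,"linear":[0.002,0,0],"twist":[0,0,0]},{"fingers":100,"linear":[0.002,0,0],"twist":[0,0,0]}]'|grep -E "pos|force"; python3 -m pendant '[{"fingers":100,"linear":[0.002,0,0],"twist":[0,0,0]},{"fingers":100,"linear":[0.002,0,0],"twist":[0,0,0]},{"fingers":100,"linear":[0.002,0,0],"twist":[0,0,0]},{"fingers":100,"linear":[0.002,0,0],"twist":[0,0,0]},{"fingers":100,"linear":[0.002,0,0],"twist":[0,0,0]},{"fingers":100,"linear":[0.002,0,0],"twist":[0,0,0]},{"fingers":100,"linear":[0.002,0,0],"twist":[0,0,0]},{"fingers":100,"linear":[0.002,0,0],"twist":[0,0,0]},{"fingers":100,"linear":[0.002,0,0],"twist":[0,0,0]},{"fingers":100,"linear":[0.002,0,0],"twist":[0,0,0]},{"fingers":100,"linear":[0.002,0,0],"twist":[0,0,0]},{"fingers":100,"linear":[0.002,0,0],"twist":[0,0,0]}]'|grep -E "pos|force"
cat > bd.py <<'E'
from h import *
for c in ("side","top"):
    d=imaging.snapshot(c); np.savez(f"pics/{c}5.npz",**d)
    P=cloud(d);X,Y,Z=[P[...,i] for i in range(3)];C=d["color"].astype(int);r,g,b=C[...,0],C[...,1],C[...,2]
    m=(X>.5)&(X<.85)&(Y>.05)&(Y<.36)&(abs(Z-.128)<.008)&(r>1.15*b)&(r<1.6*g)&(r>110)
    m=cv2.morphologyEx(m.astype(np.uint8),cv2.MORPH_OPEN,np.ones((3,3)))>0; q=P[m]
    print(c,rect(P,m),m.sum(), "plane",np.round(np.linalg.lstsq(np.c_[q[:,:2]-q[:,:2].mean(0),np.ones(len(q))],q[:,2],rcond=None)[0],4))
    m=(X>.5)&(X<.85)&(Y>.05)&(Y<.33)&(Z>.15)&(Z<.195); n,l=cv2.connectedComponents(m.astype(np.uint8))
    for i in range(1,n):
        q=P[l==i]
        if len(q)>40: print("  blob",len(q),np.round(q.mean(0),3),"top %.3f"%q[:,2].max())
E
python3 bd.py; python3 plan.py 0.627 0.209 0.108 -83.9
```

```text
tool_pos: [0.5756, 0.2023, 0.1084]
ft_force: [-2.3, -0.2, -1.3]
tool_pos: [0.5995, 0.2048, 0.1084]
ft_force: [-2.8, 0.0, -0.0]
side (array([671. , 212.3]), array([120. , 120.2]), 9.75) 393 plane [0.001  0.0017 0.1263]
  blob 93 [0.589 0.249 0.174] top 0.195
  blob 172 [0.681 0.197 0.166] top 0.186
  blob 146 [0.602 0.147 0.179] top 0.195
top (array([681.1, 181.1]), array([100.6,  49. ]), 8.31) 330 plane [-0.0034  0.0481  0.1273]
  blob 66 [0.658 0.181 0.171] top 0.187
  blob 78 [0.597 0.151 0.18 ] top 0.194
t 29.80 pos [0.5998 0.2048 0.1084] yaw -83.94 tilt [ 0.001 -0.    -1.   ] F [-1.5  0.5 -1.3] w 0.0853
shift in target frame mm [27.5 -1.2  0.4] in current frame [27.5 -1.3  0.5] twist z rad -0.001 joints [-49.  25.  34.  96. -15.  64. -95.]
```

```bash
python3 -m pendant '[{"fingers":100,"linear":[0.002,0,0],"twist":[0,0,0]},{"fingers":100,"linear":[0.002,0,0],"twist":[0,0,0]},{"fingers":100,"linear":[0.002,0,0],"twist":[0,0,0]},{"fingers":100,"linear":[0.002,0,0],"twist":[0,0,0]},{"fingers":100,"linear":[0.002,0,0],"twist":[0,0,0]},{"fingers":100,"linear":[0.002,0,0],"twist":[0,0,0]},{"fingers":100,"linear":[0.002,0,0],"twist":[0,0,0]},{"fingers":100,"linear":[0.002,0,0],"twist":[0,0,0]},{"fingers":100,"linear":[0.002,0,0],"twist":[0,0,0]},{"fingers":100,"linear":[0.002,0,0],"twist":[0,0,0]},{"fingers":100,"linear":[0.002,0,0],"twist":[0,0,0]},{"fingers":100,"linear":[0.002,0,0],"twist":[0,0,0]},{"fingers":100,"linear":[0.0015,0,0],"twist":[0,0,0]},{"fingers":100,"linear":[0,0,0],"twist":[0,0,0]}]'|grep -E "pos|force"; python3 -m pendant '[{"fingers":100,"linear":[-0.005,0,0],"twist":[0,0,0]},{"fingers":100,"linear":[-0.02,0,0],"twist":[0,0,0]},{"fingers":100,"linear":[-0.035,0,0],"twist":[0,0,0]},{"fingers":100,"linear":[-0.03,0,-0.02],"twist":[0,0,0]},{"fingers":0,"linear":[0,0,-0.045],"twist":[0,0,0]},{"fingers":0,"linear":[0,0,-0.045],"twist":[0,0,0]},{"fingers":0,"linear":[0,0,0],"twist":[0,0,0]},{"fingers":0,"linear":[0,0,0],"twist":[0,0,0]}]'|grep -E "pos|force"; python3 bd.py;python3 - <<'E'
from h import *
d=load("pics/side5.npz"); A=d["color"][90:240,200:400];cv2.imwrite("pics/s7.png",cv2.resize(A,(800,600),interpolation=cv2.INTER_CUBIC)[...,::-1])
for t in place_of("tray_front","side")[:2]+place_of("tray_hole","side")[:2]: print(np.round(t["position"],1),t["confidence"],at_z(d,[t["position"]],.118))
E
python3 plan.py 0.5565 -0.034 0.2 6
```

```text
tool_pos: [0.625, 0.2075, 0.1084]
ft_force: [-2.0, 0.1, 1.5]
tool_pos: [0.5359, 0.1983, 0.2196]
ft_force: [0.5, -0.7, -0.8]
side (array([695.8, 220. ]), array([125.9, 126.9]), 7.73) 689 plane [0.0006 0.001  0.1261]
  blob 81 [0.68  0.247 0.166] top 0.186
  blob 165 [0.706 0.199 0.166] top 0.185
top (array([694.5, 210.1]), array([122.4, 102.9]), 6.81) 789 plane [-0.0051  0.0091  0.1272]
  blob 86 [0.721 0.22  0.168] top 0.190
  blob 80 [0.683 0.185 0.168] top 0.193
[316.  208.6] 0.93 [[ 0.5406593  -0.01470288  0.118     ]]
[313.6 197. ] 0.7 [[0.55636199 0.0269168  0.118     ]]
[378.8 227. ] 0.48 [[ 0.65345688 -0.15423201  0.118     ]]
t 32.20 pos [0.5346 0.1977 0.217 ] yaw -83.94 tilt [-0.002 -0.001 -1.   ] F [-0.3  0.4  0.1] w -0.0000
shift in target frame mm [-232.7   -2.4   17. ] in current frame [ -2.6 232.7  17.3] twist z rad -1.570 joints [ -56.   11.   36.   98.   -7.   73. -102.]
```

View pics/s7.png

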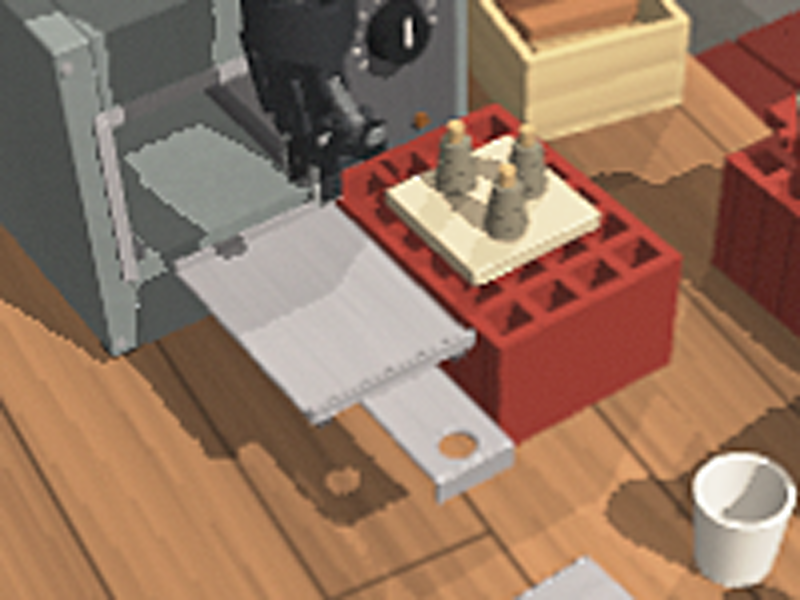

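Picture 11: the board is flat and wholly on the block, with three tapers upright and the tray empty. Now I go round to the front of the tongue with the fingers shut.

```bash
python3 -m pendant '[{"fingers":0,"linear":[-0.0007,0.049,0],"twist":[0,0,0]},{"fingers":0,"linear":[-0.0007,0.049,0],"twist":[0,0,0]},{"fingers":0,"linear":[-0.0007,0.049,0],"twist":[0,0,0]},{"fingers":0,"linear":[-0.0007,0.049,0],"twist":[0,0,0]},{"fingers":0,"linear":[-0.0007,0.049,0],"twist":[0,0,0]},{"fingers":0,"linear":[0,0,0],"twist":[0,0,0]},{"fingers":0,"linear":[0,0,0.04],"twist":[0,0,0]},{"fingers":0,"linear":[0,0,0.04],"twist":[0,0,0]},{"fingers":0,"linear":[0,0,0.025],"twist":[0,0,0]},{"fingers":0,"linear":[0,0,0.012],"twist":[0,0,0]},{"fingers":0,"linear":[0,0,0],"twist":[0,0,0]},{"fingers":0,"linear":[0,0,0],"twist":[0,0,0]}]'|grep -E "pos|force"; python3 plan.py 0.5569 -0.0468 0.1 -83.9
```

```text
tool_pos: [0.5581, -0.0462, 0.1021]
ft_force: [0.7, -0.8, 0.4]
t 33.40 pos [ 0.5581 -0.0462  0.1021] yaw -83.95 tilt [ 0.001 -0.    -1.   ] F [ 0.7 -0.8  0.4] w -0.0000
shift in target frame mm [-1.2  0.4  2.1] in current frame [-1.2  0.4  2.1] twist z rad -0.001 joints [-36.  18.  43. 107. -14.  60. -71.]
```

```bash
python3 -m pendant '[{"fingers":0,"linear":[-0.001,-0.006,0.001],"twist":[0,0,0]},{"fingers":0,"linear":[0,-0.006,0],"twist":[0,0,0]},{"fingers":0,"linear":[0,-0.004,0],"twist":[0,0,0]},{"fingers":0,"linear":[0,-0.004,0],"twist":[0,0,0]},{"fingers":0,"linear":[0,-0.004,0],"twist":[0,0,0]},{"fingers":0,"linear":[0,-0.004,0],"twist":[0,0,0]},{"fingers":0,"linear":[0,-0.006,0],"twist":[0,0,0]},{"fingers":0,"linear":[0,-0.006,0],"twist":[0,0,0]}]'|grep -E "pos|force"; python3 -m pendant '[{"fingers":0,"linear":[0,-0.008,0],"twist":[0,0,0]},{"fingers":0,"linear":[0,-0.008,0],"twist":[0,0,0]},{"fingers":0,"linear":[0,-0.008,0],"twist":[0,0,0]},{"fingers":0,"linear":[0,-0.008,0],"twist":[0,0,0]},{"fingers":0,"linear":[0,-0.008,0],"twist":[0,0,0]},{"fingers":0,"linear":[0,-0.008,0],"twist":[0,0,0]},{"fingers":0,"linear":[0,-0.008,0],"twist":[0,0,0]},{"fingers":0,"linear":[0,-0.008,0],"twist":[0,0,0]},{"fingers":0,"linear":[0,-0.008,0],"twist":[0,0,0]},{"fingers":0,"linear":[0,-0.008,0],"twist":[0,0,0]},{"fingers":0,"linear":[0,-0.008,0],"twist":[0,0,0]},{"fingers":0,"linear":[0,-0.008,0],"twist":[0,0,0]},{"fingers":0,"linear":[0,-0.008,0],"twist":[0,0,0]},{"fingers":0,"linear":[0,-0.008,0],"twist":[0,0,0]},{"fingers":0,"linear":[0,-0.008,0],"twist":[0,0,0]},{"fingers":0,"linear":[0,-0.008,0],"twist":[0,0,0]},{"fingers":0,"linear":[0,-0.007,0],"twist":[0,0,0]},{"fingers":0,"linear":[0,-0.006,0],"twist":[0,0,0]},{"fingers":0,"linear":[0,-0.005,0],"twist":[0,0,0]}]'|grep -E "pos|force"; python3 plan.py 0.5298 0.2067 0.101 -83.9
```

```text
tool_pos: [0.5524, -0.0065, 0.1005]
ft_force: [0.5, -2.7, 0.9]
tool_pos: [0.5368, 0.1394, 0.1003]
ft_force: [2.0, -2.4, 0.7]
t 36.10 pos [0.5368 0.1394 0.1003] yaw -83.93 tilt [-0. -0. -1.] F [ 2.  -2.4  0.7] w 0.0002
shift in target frame mm [  0.2 -67.7  -0.7] in current frame [  0.1 -67.7  -0.7] twist z rad -0.000 joints [-52.  17.  39. 108. -12.  60. -92.]
```

```bash
python3 -m pendant '[{"fingers":0,"linear":[0,-0.006,0],"twist":[0,0,0]},{"fingers":0,"linear":[0,-0.006,0],"twist":[0,0,0]},{"fingers":0,"linear":[0,-0.006,0],"twist":[0,0,0]},{"fingers":0,"linear":[0,-0.006,0],"twist":[0,0,0]},{"fingers":0,"linear":[0,-0.006,0],"twist":[0,0,0]},{"fingers":0,"linear":[0,-0.006,0],"twist":[0,0,0]},{"fingers":0,"linear":[0,-0.006,0],"twist":[0,0,0]},{"fingers":0,"linear":[0,-0.005,0],"twist":[0,0,0]},{"fingers":0,"linear":[0,-0.004,0],"twist":[0,0,0]},{"fingers":0,"linear":[0,-0.003,0],"twist":[0,0,0]},{"fingers":0,"linear":[0,-0.002,0],"twist":[0,0,0]}]'|grep -E "pos|force"; python3 -m pendant '[{"fingers":0,"linear":[0,-0.002,0],"twist":[0,0,0]},{"fingers":0,"linear":[0,-0.002,0],"twist":[0,0,0]}]'|grep -E "pos|force"; python3 -m pendant '[{"fingers":0,"linear":[0,-0.002,0],"twist":[0,0,0]},{"fingers":0,"linear":[0,-0.002,0],"twist":[0,0,0]}]'|grep -E "pos|force"
```

```text
tool_pos: [0.5309, 0.1948, 0.1003]
ft_force: [2.7, -2.3, 0.9]
tool_pos: [0.5305, 0.1985, 0.1003]
ft_force: [1.5, -2.6, 0.9]
tool_pos: [0.5301, 0.2025, 0.1003]
ft_force: [0.9, -2.4, 1.0]
```

```bash
python3 -m pendant '[{"fingers":0,"linear":[0,-0.002,0],"twist":[0,0,0]},{"fingers":0,"linear":[0,-0.002,0],"twist":[0,0,0]}]'|grep -E "pos|force"; python3 -m pendant '[{"fingers":0,"linear":[0,-0.002,0],"twist":[0,0,0]},{"fingers":0,"linear":[0,-0.002,0],"twist":[0,0,0]}]'|grep -E "pos|force"
```

```text
tool_pos: [0.5297, 0.2066, 0.1003]
ft_force: [1.7, -1.7, 1.1]
tool_pos: [0.5294, 0.2094, 0.1003]
ft_force: [1.2, -9.3, 2.8]
```

```bash
python3 -m pendant '[{"fingers":0,"linear":[0,-0.002,0],"twist":[0,0,0]},{"fingers":0,"linear":[0,-0.002,0],"twist":[0,0,0]}]'|grep -E "pos|force"; python3 -m pendant '[{"fingers":0,"linear":[0,-0.001,0],"twist":[0,0,0]},{"fingers":0,"linear":[0,0,0],"twist":[0,0,0]}]'|grep -E "pos|force"
```

```text
tool_pos: [0.5294, 0.2096, 0.1003]
ft_force: [-0.0, -20.9, 7.7]
tool_pos: [0.5293, 0.2096, 0.1003]
ft_force: [0.0, -20.2, 7.7]
```

The tray is home: 20 N with no travel. I back off, rise and do the final check.

```bash
python3 -m pendant '[{"fingers":0,"linear":[0,0.006,0],"twist":[0,0,0]},{"fingers":0,"linear":[0,0.02,0],"twist":[0,0,0]},{"fingers":0,"linear":[0,0.04,0],"twist":[0,0,0]},{"fingers":0,"linear":[0,0.02,-0.04],"twist":[0,0,0]},{"fingers":0,"linear":[-0.01,0,-0.048],"twist":[0,0,0]},{"fingers":0,"linear":[-0.02,0.02,-0.04],"twist":[0,0,0]},{"fingers":0,"linear":[-0.035,0.03,0],"twist":[0,0,0]},{"fingers":0,"linear":[0,0,0],"twist":[0,0,0]},{"fingers":0,"linear":[0,0,0],"twist":[0,0,0]}]'|grep -E "time|pos|force"; python3 bd.py
python3 - <<'E'
from h import *
d=load("pics/top5.npz");s=load("pics/side5.npz")
for c,D in (("side",s),("top",d)):
    for n in ("tray_front","tray_hole"):
        t=place_of(n,c)[:1]; print(c,n,[np.round(at_z(D,[x["position"]],.118),4) for x in t],"conf",[x["confidence"] for x in t])
    P=cloud(D);X,Y,Z=[P[...,i] for i in range(3)];C=D["color"].astype(int)
    m=(X>.51)&(X<.58)&(Y>-.4)&(Y<-.25)&(Z>.085)&(Z<.11)&(C[...,1]>.5*C[...,0]); q=P[m]
    if len(q)>20: f=np.polyfit(q[:,1],q[:,0],1); print(c,"hook x@-.33 %.4f slope %.3f y %.4f..%.4f"%(np.polyval(f,-.33),f[0],q[:,1].min(),q[:,1].max()))
cv2.imwrite("pics/fin.png",np.hstack([cv2.resize(s["color"][80:360,180:480],(400,373)),cv2.resize(d["color"][100:380,150:450],(400,373))])[...,::-1])
E
```

```text
time_s: 39.3
tool_pos: [0.4779, 0.0739, 0.2288]
ft_force: [-0.9, 1.0, -0.2]
side (array([695. , 218.6]), array([123.9, 125.1]), 6.81) 698 plane [ 0.0037 -0.0054  0.1264]
  blob 83 [0.68  0.247 0.165] top 0.183
  blob 169 [0.707 0.2   0.165] top 0.186
top (array([693.3, 219.7]), array([121.7, 120.1]), 7.25) 1088 plane [-0.007  -0.0039  0.1274]
  blob 84 [0.722 0.219 0.168] top 0.193
  blob 81 [0.683 0.185 0.167] top 0.192
  blob 83 [0.676 0.25  0.167] top 0.189
side tray_front [array([[0.5193, 0.2177, 0.118 ]])] conf [0.74]
side tray_hole [array([[0.5219, 0.2425, 0.118 ]])] conf [0.87]
side hook x@-.33 0.5456 slope -0.064 y -0.3781..-0.2696
top tray_front [array([[0.5323, 0.2153, 0.118 ]])] conf [0.82]
top tray_hole [array([[0.5243, 0.2473, 0.118 ]])] conf [0.62]
top hook x@-.33 0.5461 slope -0.089 y -0.3804..-0.2510
```

View pics/fin.png

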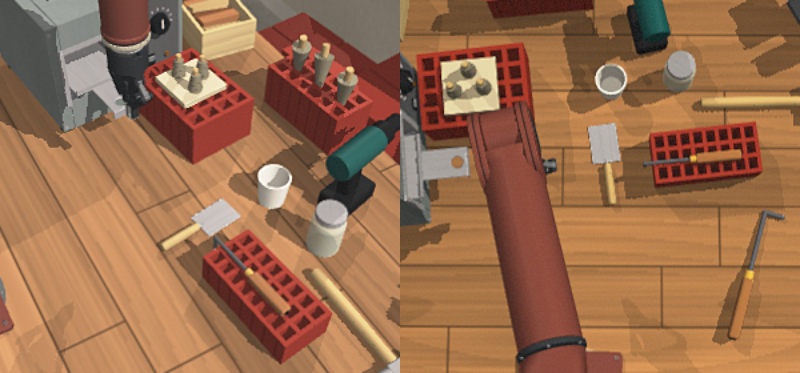

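Picture 12: the board and three tapers are on the block, the tray is home, the hook is on its brick, and the cup, jar, mallet and spatula are in place. I hand in.

```bash
python3 -c "
from workcell import job; print(job.finish_job())"
```

```text
the job is handed in; nothing more can be done
None
```

The job is done and handed in at about 39 s of the 72 s allowed. I pulled the tray out to its stop with the middle-sized hook and laid the hook back on its brick. I then pushed the board, with its tapers, onto the red block with two open fingers and pushed the empty tray home.

My last checks:
- **Tray:** at both the stop and home, the force rose to 20–24 N with no further travel. At home the hole measured (0.522–0.524, 0.243–0.247), against about (0.526, 0.245) expected.
- **Board:** it lies flat (slope under 0.01) at about (0.694, 0.219), within about 5 mm of the block's centre. That leaves roughly 25 mm of block on either side across the push direction and more along it. All three tapers are standing in the last top view.
- **Hook:** it is back within about 2 mm of where it lay. The two cameras disagree on its angle (slope −0.06 and −0.09), much as they did at the start.
- **Rest of the bench:** by eye, everything else looks unmoved in the final picture. I did not measure those items.

No check failed. The side camera read heights 1–2 mm low throughout.

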